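# Load two turned cups into the laser nests, one mouth up and one mouth down

### The job

Load the two laser nests: lift the focus gauge out of its cup and stand it upright in the small open tray, then seat that emptied cup mouth up in the square pocket, fully down on the pocket floor. Seat the cup that lies on its side in the rail cradle in the round pocket, turned mouth down and also fully down; the two cups may go in either order. Leave the empty spare cup, the brush and the screwdriver where they are.

Things in the scene. Friction and masses are not known exactly. Their poses are not given: they have to be found in the camera images.
- focus_gauge: Steel focus gauge, a turned rod 125 mm tall that stands upright inside gauge_cup at the start: foot disc 42 mm in diameter and 8 mm high, stem 22 mm in diameter, grooved grip head 30 mm in diameter from 92 to 125 mm above the foot. Origin at the centre of its underside, z up along the rod. 0.12 kg. It fits with 7 mm play in the cup.
- gauge_cup: Plain turned steel cup, black inside, outside diameter 62 mm, 51 mm high, wall 3 mm, floor 3 mm; stands mouth up on the worktop with the focus gauge in it. Origin at the centre of the underside of its closed base, z axis towards its mouth. 0.12 kg. To be seated mouth up in the square pocket.
- lying_cup: An equal cup (62 mm in diameter, 51 mm high, 0.12 kg) lying on its side on the two rails of the cradle, its axis level, about 41 mm above the worktop, its mouth to the left as seen from the robot. Origin at the centre of the outer face of its closed base, z axis towards its mouth. Seated mouth down, its origin lies 51 mm above the pocket floor.
- spare_cup: A third equal cup, empty, standing mouth up on the worktop: to be left alone. Origin at the centre of its underside.
- cradle: Fixed cradle: steel foot plate 70 x 50 x 6 mm with two rails 66 mm long and 10 mm in diameter along its x axis, 40 mm apart, their tops 16 mm above the worktop. Origin at the centre of its underside on the worktop; the lying cup's mouth points along its +x.
- round_pocket (a point): Centre of the floor of the round pocket, 10 mm above the worktop: 69 mm in diameter, 7 mm deep with a 3.5 mm chamfer, in a fixed aluminium plate 100 x 100 x 17 mm. z up, x and y along the plate's sides.
- square_pocket (a point): Centre of the floor of the square pocket, 10 mm above the worktop: 69 x 69 mm, 7 mm deep with a 3.5 mm chamfer, in another fixed aluminium plate 100 x 100 x 17 mm. z up, x and y along the plate's sides.
- tray: Fixed open grey tray 90 x 90 mm, walls 4 mm thick and 18 mm high, floor about 4 mm thick. Origin at the centre of its underside on the worktop, x and y along its sides.
- brush: Flat brush with a wooden handle, 154 mm long, 10 mm high, a bystander near the front edge; origin under its middle.
- screwdriver: Red-handled screwdriver, 195 mm long, 25 mm high, a bystander near the front edge; origin under its middle.
Not all that is in view belongs to the job. What is shaped like the focus_gauge but purple is not meant.

How it is judged (in metres and radians):
At the end, for the whole second after the job is handed in: Gauge on the tray floor, upright within 0.1 rad, within 30 mm of its middle each way. Its cup mouth up in the square pocket, the cradle's cup mouth down in the round one: each within 6 mm of centre, 0.06 rad of upright, 3 mm of fully down. All released and at rest (linear speed of each of focus_gauge, gauge_cup, lying_cup below 0.02 m/s and angular speed of each of focus_gauge, gauge_cup, lying_cup below 0.2 rad/s and x of focus_gauge in the frame of tray between -0.03 and 0.03 m and y of focus_gauge in the frame of tray between -0.03 and 0.03 m and z of focus_gauge in the frame of tray between -0.002 and 0.012 m and angle between focus_gauge's own z axis and vertical below 0.1 rad and horizontal distance between gauge_cup and square_pocket below 0.006 m and angle between gauge_cup's own z axis and vertical below 0.06 rad and z of gauge_cup in the frame of square_pocket between -0.003 and 0.003 m and horizontal distance between lying_cup and round_pocket below 0.006 m and angle between lying_cup's own z axis and vertical above 3.08 rad and z of lying_cup in the frame of round_pocket between 0.048 and 0.054 m); the robot touches nothing.
It fails at once if the gauge's cup carried off with the gauge still in it (distance of gauge_cup from where it was at the start of the episode above 0.05 m and horizontal distance between focus_gauge and gauge_cup below 0.025 m and z of focus_gauge in the frame of gauge_cup below 0.03 m).
It fails at once if the spare cup knocked or moved more than 30 mm (distance of spare_cup from where it was at the start of the episode above 0.03 m).
It fails at once if the brush or the screwdriver moved more than 40 mm (distance of any of brush, screwdriver from where it was at the start of the episode above 0.04 m).
It also fails if it takes over 72 s, if anything falls off the work surface, if the arm or the gripper's body presses on something with over 40 N, if the wrist force passes 120 N, or if a joint passes its speed limit or range.

### The arm

A 6-joint arm with a two-finger parallel gripper is mounted at the origin on a cart in front of the work surface, level with it; the furniture and walls round the work are solid. World frame = base frame: x ahead of the robot, y to its left, z up, the work surface at z = 0. Lengths are in mm, angles in rad, forces in N, time in s.
With the tool pointing down it reaches from about 275 to 750 mm from the base axis. Payload 10.2 kg.
Tool frame: the origin (TCP) lies midway between the tips of the shut fingers; the grasp point (between the pads) lies 19 mm behind it; z points along the fingers, y is the direction in which the jaws open and shut (so a half turn about z gives the same grasp; the last joint's range is limited). The gripper opens to 85 mm and grips with 20 to 120 N. Pads are 22 mm wide; open, the fingers measure 114 mm over their backs; the gripper's body (76 mm by 85 mm) begins 54 mm behind the grasp point. The pads swing forward as they close: fully open they stand 13 mm farther back than shut.
Start: joints at [-1.462, 0.313, 1.498, -0, 1.331, -0.223], TCP at [171.004, -496.376, 200.094] pointing down, gripper open.
Joint ranges: [-2.94, 2.94], [-0.97, 2.17], [0.19, 2.56], [-1.23, 4.37], [0.02, 3.11], [-2.88, 2.88]. Speed limits (rad/s): [2.39, 2.39, 3.01, 3.14, 3.14, 3.14].

### API

Orientations are given as a unit quaternion [w, x, y, z].
In Python, from rig import sense, optics, ctrl gives the robot as it stands.
- The arm moves only by the tool play_rows, never from a script. Its argument "plan" is a list of rows, each a list of 7 numbers: the shift along the world's x, y, z in mm, then the turn, a rotation vector about the world's x, y, z in rad, then the opening, from -1 (shut) to 1 (fully open), so that 0 is half open. A call has 1 to 5 rows; each row shifts and turns the pose as measured when the row begins; what a row does not reach is not made up. A row lasts 1/12 s, in which the tool goes at most 41.7 mm and 7.16 degrees, less where a joint would pass 70% of its speed; a pose out of reach is approached as far as the arm can. A call is refused whole if a number of a shift passes 41.7 or a number of a turn 0.125, either way. A call with a gripper value outside its range is refused whole. The fingers move at their own pace and stop on an object; "grip_force" is the grip in N (left out, the last holds). Time passes only in rows, so rows that do not move let the fingers close. It gives the time, the measured TCP pose, the force and the opening at its end, in the units of the state.
- sense(): the state, without advancing time (a new reading comes with each control period).
- optics.capture(name): name is "scene" or "top" or "wrist"; returns a dict with "img" (384x512x3 uint8, blue, green, red), "fx", "fy", "cx", "cy" (pixels), "dist" ([k1, k2, p1, p2, k3] as OpenCV has them; the pictures are not rectified), "world_to_cam" (4x4, takes a point from world to camera coordinates). Camera axes: x right, y up, looking along -z (the intrinsics and any distortion apply to the point x, -y, -z); pixel columns grow to the right and rows downward; lengths in mm; the calibration is good to about 2 mm. A picture is of the moment at which its call begins. There is no depth.
- ctrl.finish_job(): hands the job in, once; it reports no verdict.
The state is a dict: "time_s": time; "joints": joint angles; "dq": joint speeds; "tau": joint torques, N m; "eef_pos": TCP position; "ee_rot": TCP orientation; "force": force on the tool from outside, world axes, zero at the start; "wrist_torque": the same for the moment, N m; "grip_width": opening from 0.0 (shut) to 1.0 (fully open).
Only numpy, scipy, OpenCV 4.12 (cv2) and the standard library are available. Lean on these libraries where they do the work, as an engineer would, in place of code of your own. Each camera call takes 0.05 s, during which the arm holds its last target. There are 200 camera calls.

## Working session

There is one attempt and no reset: what is moved stays moved. The work goes in short steps, Python scripts to look and compute and a tool call to move; the robot and the scene stay as the last step left them, time stands still between calls to the robot, and variables do not carry over. Pictures are saved under pics/ and viewed, about 8 in all and at most 12, crops included, and the job is handed in when it is done.

Besides the shell and the picture viewer there is one more tool, called after ">>>" in YAML: its name, and indented under it one key for each argument. play_rows: Moves the arm, as the interface text tells. Its arguments: {"type":"object","properties":{"plan":{"type":"array"},"grip_force":{"type":"number"}},"required":["plan"]}

```bash
mkdir -p pics; ls; cat > h.py <<'E'
import numpy as np, cv2
from rig import sense, optics, ctrl
from scipy.spatial.transform import Rotation as R
def cap(n,f=None):
    c=optics.capture(n)
    if f: cv2.imwrite('pics/'+f,c['img'])
    np.save('last_'+n+'.npy',c,allow_pickle=True)
    return c
def old(n): return np.load('last_'+n+'.npy',allow_pickle=True).item()
def K(c): return np.array([[c['fx'],0,c['cx']],[0,c['fy'],c['cy']],[0,0,1.]]),np.array(c['dist'],float)
def ray(c,uv):
    k,d=K(c); p=cv2.undistortPoints(np.array([[uv]],float),k,d)[0,0]
    W=np.array(c['world_to_cam']); v=W[:3,:3].T@np.array([p[0],-p[1],-1]); o=-W[:3,:3].T@W[:3,3]
    return o,v
def atz(c,uv,z):
    o,v=ray(c,uv); return o+v*(z-o[2])/v[2]
def proj(c,P):
    k,d=K(c); W=np.array(c['world_to_cam']); q=(W[:3,:3]@np.atleast_2d(P).T).T+W[:3,3]
    q=q*[1,-1,-1]
    return cv2.projectPoints(q,np.zeros(3),np.zeros(3),k,d)[0][:,0]
E
python3 - <<'E'
from h import *
a=cap('scene','s0.png');b=cap('top','t0.png')
for c in(a,b):
    print(c['fx'],c['cx'],c['cy'],c['dist']);print(np.round(ray(c,(c['cx'],c['cy'])),2))
print(sense())
E
```

```text
pics
443.494512769256 252.44733279291722 200.7981395543307 [-0.1155436  0.         0.         0.         0.       ]
[[ 8.7440e+01  4.0982e+02  8.3710e+02]
 [ 3.9000e-01 -5.1000e-01 -7.6000e-01]]
434.19711133717334 256.112092968187 188.07642702543015 [-0.12878801  0.          0.          0.          0.        ]
[[ 3.30210e+02 -1.29760e+02  1.09339e+03]
 [ 1.50000e-01  1.00000e-02 -9.90000e-01]]
{'time_s': 0.1, 'joints': array([-1.46242434e+00,  3.13394986e-01,  1.49833739e+00,  8.89286418e-06,
        1.33099173e+00, -2.23372509e-01]), 'dq': array([ 0.00224743, -0.00102548, -0.00098424,  0.00113938,  0.0015703 ,
        0.00086629]), 'tau': array([ 2.80715984e-03, -4.12897503e+01, -2.60139960e+01, -1.50366377e-04,
        3.03978559e-03,  3.96275993e-06]), 'eef_pos': array([ 170.96529207, -496.11556799,  199.60077057]), 'ee_rot': array([-5.64540682e-04,  9.86274729e-01,  1.65111598e-01,  3.68228059e-05]), 'force': array([0.30744346, 0.93517716, 0.27796643]), 'wrist_torque': array([ 0.02924691,  0.09205166, -0.03905996]), 'grip_width': 1.0032149866713898}
```

View pics/t0.png

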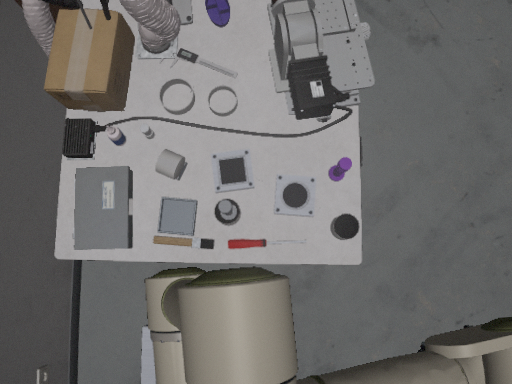

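View pics/s0.png

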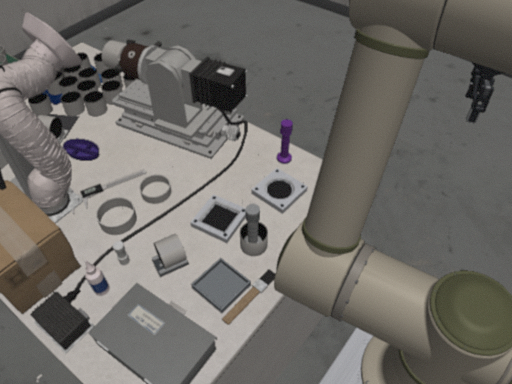

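Top view: square pocket ≈(233,171), round pocket ≈(295,195), tray ≈(178,216), gauge in cup ≈(228,211), spare cup ≈(345,226), cradle with cup ≈(171,164), purple decoy (341,169). I'll enlarge both views for measuring.

```bash
python3 - <<'E'
from h import *
a=old('top')['img'][135:255,145:325]; b=old('scene')['img'][165:315,145:325]
cv2.imwrite('pics/t1.png',cv2.resize(a,None,fx=4.44,fy=4.44,interpolation=cv2.INTER_CUBIC))
cv2.imwrite('pics/s1.png',cv2.resize(b,None,fx=4,fy=4,interpolation=cv2.INTER_CUBIC))
t=old('top')
for n,uv,z in [('sq',(233,171),17),('rd',(295,195),17),('tray',(178,216),18),('cup',(228,211),51),('spare',(345,226),51),('lying',(171,164),60)]: print(n,atz(t,uv,z).round(1))
E
```

```text
sq [540.5 -60.5  17. ]
rd [ 481.1 -217.1   17. ]
tray [424.5  74.6  18. ]
cup [435.4 -52.7  51. ]
spare [ 402.3 -335.1   51. ]
lying [547.9  89.1  60. ]
```

View pics/t1.png

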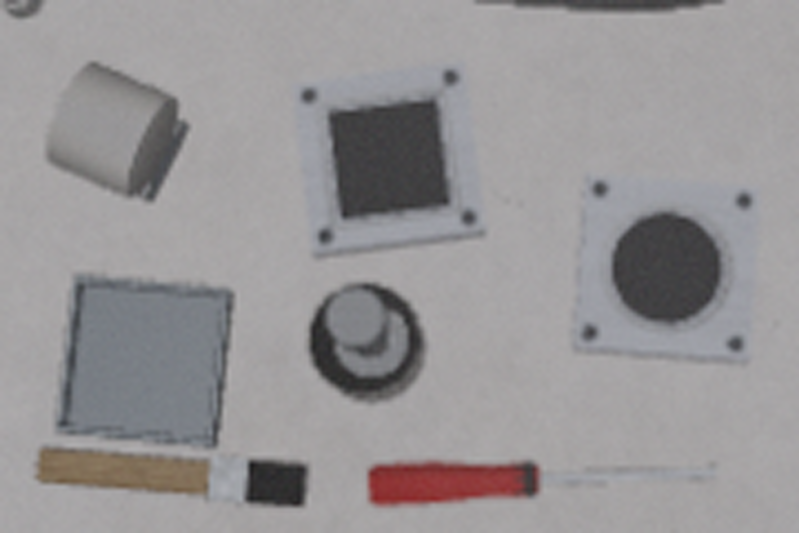

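View pics/s1.png

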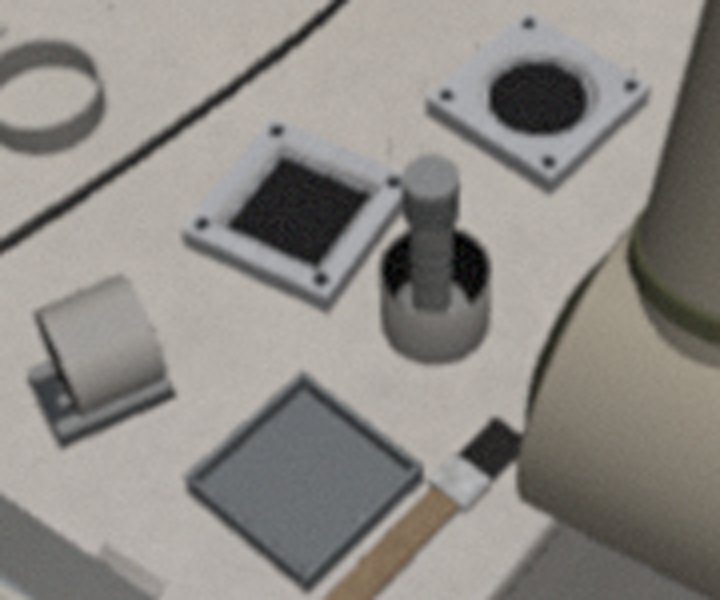

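```bash
cat >> h.py <<'E'
def T1(x,y): return ((x+.5)/4.44-.5+145,(y+.5)/4.44-.5+135)
def S1(x,y): return ((x+.5)/4-.5+145,(y+.5)/4-.5+165)
E
python3 - <<'E'
from h import *
t=old('top');s=old('scene')
sets={'sq':([(309,95),(451,76),(469,217),(325,236)],[(277,131),(393,182),(320,279),(202,223)],17),
'rd':([(600,188),(744,200),(736,343),(589,332)],[(529,23),(631,86),(548,162),(447,95)],17),
'tray':([(77,275),(233,291),(216,444),(57,432)],[(303,374),(421,468),(308,588),(188,481)],18),
'plate_lying silh':([(93,62),(178,97),(130,197),(47,155)],[],41),
'gauge head':([(356,313)],[(431,179)],128),'cup rim':([(364,341)],[(436,266)],51),
'brush/scr':([(40,465),(305,485),(370,485),(715,470)],[],8)}
for n,(a,b,z) in sets.items():
    for nm,c,L,f in(('top',t,a,T1),('scene',s,b,S1)):
        if not L: continue
        P=np.array([atz(c,f(*q),z)[:2] for q in L]); print(n,nm,'mean',P.mean(0).round(1),end=' ')
        if len(L)>1: print(P.round(0).tolist(),'sides',np.linalg.norm(P-np.roll(P,-1,0),axis=1).round(1))
        else: print()
E
```

```text
sq top mean [543.9 -58.2] [[579.0, -12.0], [591.0, -93.0], [509.0, -105.0], [497.0, -23.0]] sides [82.1 82.6 82.2 82.5]
sq scene mean [545.6 -59.5] [[592.0, -94.0], [511.0, -106.0], [500.0, -24.0], [580.0, -14.0]] sides [81.9 82.1 81.5 81.6]
rd top mean [ 482.7 -216.9] [[527.0, -179.0], [521.0, -260.0], [439.0, -255.0], [444.0, -173.0]] sides [82.  81.7 82.7 82.3]
rd scene mean [ 484.  -218.8] [[523.0, -263.0], [440.0, -257.0], [446.0, -175.0], [527.0, -181.0]] sides [82.6 82.4 81.2 82. ]
tray top mean [425.1  76.2] [[473.0, 117.0], [465.0, 28.0], [379.0, 35.0], [384.0, 125.0]] sides [89.8 86.5 90.3 89.4]
tray scene mean [424.   79.1] [[466.0, 31.0], [379.0, 38.0], [381.0, 128.0], [471.0, 119.0]] sides [87.4 89.4 89.6 88.1]
plate_lying silh top mean [553.6  96.2] [[591.0, 109.0], [571.0, 59.0], [514.0, 84.0], [538.0, 132.0]] sides [53.2 62.4 53.6 58.7]
gauge head top mean [440.8 -50.9] 
gauge head scene mean [439.  -49.5] 
cup rim top mean [434.4 -49.3] 
cup rim scene mean [437.6 -52. ] 
brush/scr top mean [362.2 -43.5] [[366.0, 136.0], [357.0, -15.0], [358.0, -51.0], [368.0, -244.0]] sides [151.1  36.5 193.6 380.7]
```

>>> play_rows:
  plan:
    - [18, 30, 0, 0, 0, -0.03, 1]
    - [18, 30, 0, 0, 0, -0.03, 1]
    - [18, 30, 0, 0, 0, -0.03, 1]
    - [18, 30, 0, 0, 0, -0.03, 1]
    - [18, 30, 0, 0, 0, -0.03, 1]
  grip_force: 40

```text
time_s: 0.52
eef_pos: [259.8, -343.5, 196.6]
ee_rot: [-0.002, 0.997, 0.084, -0.0]
force: [0.7, 0.1, -0.1]
grip_width: 1.002
```

>>> play_rows:
  plan:
    - [18, 30, 0, 0, 0, -0.03, 1]
    - [18, 30, 0, 0, 0, -0.03, 1]
    - [18, 30, 0, 0, 0, -0.03, 1]
    - [18, 30, 0, 0, 0, -0.03, 1]
    - [18, 30, 0, 0, 0, -0.03, 1]

```text
time_s: 0.93
eef_pos: [351.7, -184.8, 195.8]
ee_rot: [-0.003, 1.0, 0.004, -0.001]
force: [-0.3, -0.8, 0.5]
grip_width: 1.0
```

```bash
cat > st.py <<'E'
from h import *
s=sense();r=R.from_quat(np.roll(s['ee_rot'],-1)).as_matrix()
print('t',round(s['time_s'],2),'p',s['eef_pos'].round(1),'q',s['joints'].round(2),'F',s['force'].round(1),'grip',round(float(s['grip_width']),3))
print('z',r[:,2].round(3),'y',r[:,1].round(3),'yang',np.degrees(np.arctan2(r[1,1],r[0,1])).round(1))
E
python3 st.py
```

```text
t 0.93 p [ 351.7 -184.8  195.8] q [-0.78  0.03  1.85  0.    1.27  0.78] F [-0.3 -0.8  0.5] grip 1.0
z [-0.001  0.006 -1.   ] y [ 0.007 -1.    -0.006] yang -89.6
```

>>> play_rows:
  plan:
    - [22, 34, 0, 0, 0, 0, 1]
    - [22, 34, 0, 0, 0, 0, 1]
    - [22, 34, 0, 0, 0, 0, 1]
    - [20, 28, 0, 0, 0, 0, 1]
    - [2, 4, 0, 0, 0, 0, 1]

```text
time_s: 1.35
eef_pos: [442.3, -40.1, 195.5]
ee_rot: [-0.004, 1.0, 0.004, -0.0]
force: [0.4, -0.2, 0.1]
grip_width: 0.999
```

```bash
python3 st.py; python3 - <<'E'
from h import *
c=cap('wrist','w1.png'); print(proj(c,[[440,-50,128],[436,-51,51]]).round(0), ray(c,(256,192)))
E
```

```text
t 1.35 p [442.3 -40.1 195.5] q [-0.36  0.14  1.73  0.01  1.28  1.2 ] F [ 0.4 -0.2  0.1] grip 0.999
z [-0.001  0.007 -1.   ] y [ 0.008 -1.    -0.007] yang -89.5
[[268. 199.]
 [266. 181.]] (array([513.79573086, -40.34392538, 369.05440101]), array([-2.71012142e-01, -8.25294998e-04, -9.62679612e-01]))
```

View pics/w1.png

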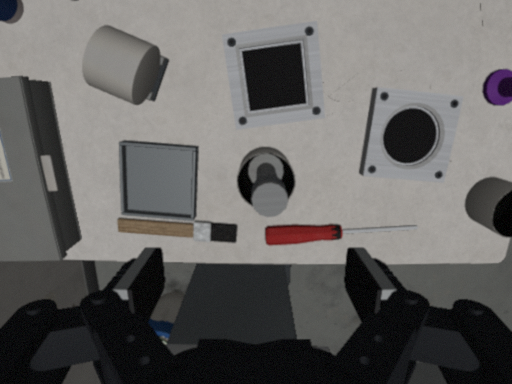

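Wrist view: gauge head at (269,200), cup rim at (266,180), both matching my predictions (268,199)/(266,181). Descending on the head.

>>> play_rows:
  plan:
    - [-2, -10, -20, 0, 0, 0, 1]
    - [0, 0, -28, 0, 0, 0, 1]
    - [0, 0, -28, 0, 0, 0, 1]
    - [0, 0, -22, 0, 0, 0, 1]
    - [0, 0, -2, 0, 0, 0, 1]

```text
time_s: 1.82
eef_pos: [438.2, -53.7, 92.7]
ee_rot: [-0.002, 1.0, 0.005, 0.0]
force: [-0.5, -0.2, -0.2]
grip_width: 1.003
```

```bash
python3 st.py; python3 - <<'E'
from h import *
c=old('wrist')
L=[(107,28),(160,47),(133,103),(84,73)]
P=np.array([atz(c,q,41)[:2] for q in L]);print(P.round(0).tolist(),P.mean(0).round(1),np.linalg.norm(P-np.roll(P,-1,0),axis=1).round(1))
print([atz(c,q,17).round(1) for q in [(274,76),(412,135)]],atz(c,(160,180),18).round(1))
E
```

```text
t 1.82 p [438.2 -53.7  92.7] q [-0.39  0.26  1.88  0.01  1.    1.17] F [-0.5 -0.2 -0.2] grip 1.003
z [ 0.001  0.005 -1.   ] y [ 0.01  -1.    -0.005] yang -89.4
[[588.0, 108.0], [570.0, 56.0], [516.0, 88.0], [546.0, 137.0]] [554.9  97.2] [55.7 62.4 57.9 50.8]
[array([544.3, -58.6,  17. ]), array([ 484.2, -217.6,   17. ])] [428.4  72.3  18. ]
```

>>> play_rows:
  plan:
    - [2, 3, 0, 0, 0, 0, 0]
    - [0, 0, 0, 0, 0, 0, -0.5]
    - [0, 0, 0, 0, 0, 0, -1]
    - [0, 0, 0, 0, 0, 0, -1]
    - [0, 0, 0, 0, 0, 0, -1]
  grip_force: 50

```text
time_s: 2.23
eef_pos: [441.1, -52.9, 96.2]
ee_rot: [-0.002, 1.0, 0.004, 0.002]
force: [-0.4, 2.5, 13.5]
grip_width: 0.3
```

>>> play_rows:
  plan:
    - [0, 0, 0, 0, 0, 0, -1]
    - [0, 0, 0, 0, 0, 0, -1]
    - [0, 0, 0, 0, 0, 0, -1]
    - [0, 0, 5, 0, 0, 0, -1]
    - [0, 0, 10, 0, 0, 0, -1]

```text
time_s: 2.65
eef_pos: [443.4, -53.3, 115.6]
ee_rot: [-0.001, 1.0, 0.004, 0.006]
force: [0.3, -0.7, -0.2]
grip_width: -0.004
```

```bash
python3 st.py
```

```text
t 2.65 p [443.4 -53.3 115.6] q [-0.39  0.23  1.85  0.01  1.06  1.17] F [ 0.3 -0.7 -0.2] grip -0.004
z [ 0.011  0.001 -1.   ] y [ 0.007 -1.    -0.001] yang -89.6
```

The fingers shut empty; I need to look.

```bash
python3 - <<'E'
from h import *
a=cap('scene')['img'][165:315,145:325]; b=cap('wrist')['img']
a=cv2.resize(a,None,fx=2.2,fy=2.2,interpolation=cv2.INTER_CUBIC);b=cv2.resize(b[:330],(396,330))
cv2.imwrite('pics/m1.png',np.hstack([a,b]))
E
```

```text
(no output)
```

View pics/m1.png

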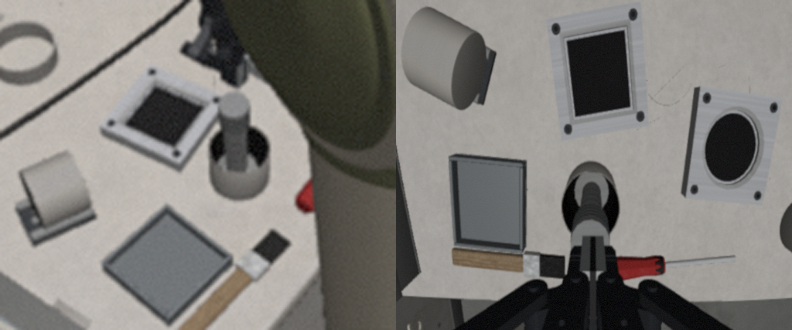

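```bash
python3 - <<'E'
from h import *
c=old('wrist');im=c['img'].copy()
s=sense();p=s['eef_pos']
print(proj(c,[p,[440,-50,128],[436,-51,51],[436,-51,3]]).round(0))
im=cv2.resize(im[190:310,180:340],None,fx=5,fy=5,interpolation=cv2.INTER_CUBIC)
for q,col in zip(proj(c,[p,[440,-50,128],[436,-51,51]]),[(0,0,255),(0,255,0),(255,0,0)]):
    cv2.circle(im,tuple(int(v) for v in (q-[180,190])*5+2),5,col,2)
cv2.imwrite('pics/w2.png',cv2.convertScaleAbs(im,alpha=1.8,beta=20))
E
```

```text
[[255. 228.]
 [249. 242.]
 [251. 208.]
 [252. 193.]]
```

View pics/w2.png

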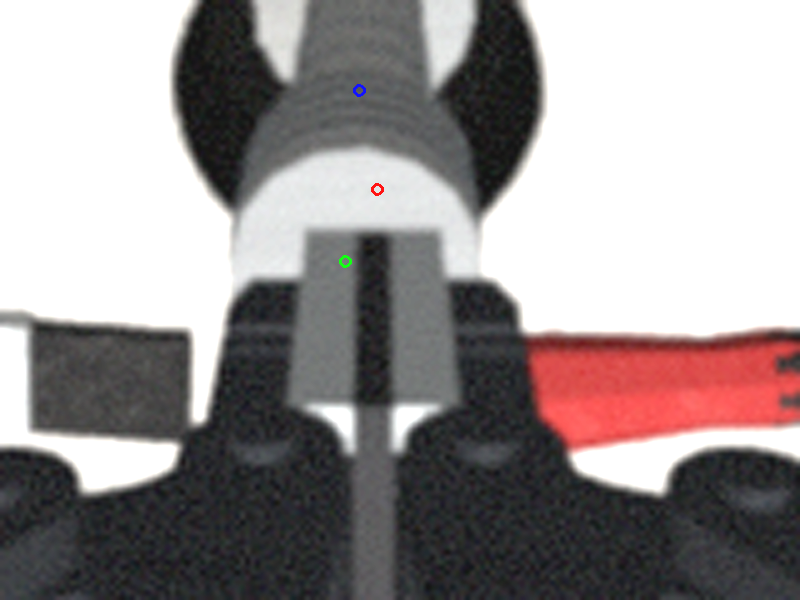

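```bash
python3 - <<'E'
from h import *
c=old('wrist');s=old('scene');p=np.array([443.4,-53.3,115.6])
W=np.array(c['world_to_cam']);print('cam pos',(-W[:3,:3].T@W[:3,3]).round(1),c['fx'],c['cx'],c['cy'],c['dist'])
for d in [(0,0,0),(11,0,0),(-11,0,0),(11,0,13),(11,0,20),(11,0,30),(-4,0,0),(0,0,20)]: print(d,proj(c,p+d).round(1),proj(s,p+d).round(1))
print(proj(s,[[440,-50,128],[425,-50,128],[455,-50,128],[440,-35,128],[440,-65,128]]).round(1))
im=s['img'][165:240,205:305]
cv2.imwrite('pics/s2.png',cv2.convertScaleAbs(cv2.resize(im,None,fx=7,fy=7,interpolation=cv2.INTER_CUBIC),alpha=1.5,beta=10))
E
```

```text
cam pos [513.3 -52.6 292.4] 309.6441404314026 254.18830171961466 195.9901838057976 [-0.06866287  0.          0.          0.          0.        ]
(0, 0, 0) [[254.4 228.4]] [[251.8 211. ]]
(11, 0, 0) [[254.6 211.3]] [[247.7 208.5]]
(-11, 0, 0) [[254.2 245. ]] [[256.  213.5]]
(11, 0, 13) [[254.6 218.7]] [[247.6 204.6]]
(11, 0, 20) [[254.6 223.1]] [[247.6 202.4]]
(11, 0, 30) [[254.6 230. ]] [[247.5 199.3]]
(-4, 0, 0) [[254.3 234.5]] [[253.3 211.9]]
(0, 0, 20) [[254.4 241.9]] [[251.8 204.9]]
[[252.2 209. ]
 [258.  212.4]
 [246.4 205.6]
 [247.7 213.5]
 [256.5 204.6]]
```

View pics/s2.png

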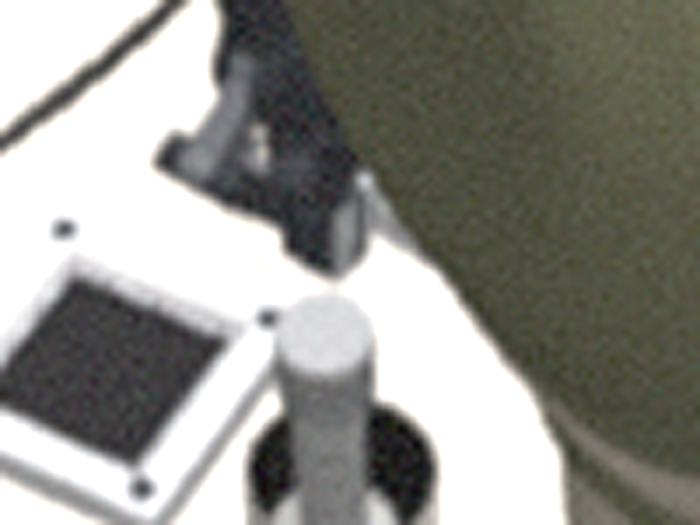

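The closed tips sit about 20 mm above the reported TCP (scene tip row 204 against 211 predicted), so only the head's top edge was pinched. I'll touch the head top gently to measure that offset.

>>> play_rows:
  plan:
    - [-2, 2, -2, 0, 0, 0, -1]
    - [0, 0, -2, 0, 0, 0, -1]
    - [0, 0, -2, 0, 0, 0, -1]
    - [0, 0, -2, 0, 0, 0, -1]
    - [0, 0, 0, 0, 0, 0, -1]

```text
time_s: 3.17
eef_pos: [441.6, -51.2, 107.1]
ee_rot: [-0.0, 1.0, 0.004, 0.007]
force: [-0.0, -1.0, 0.5]
grip_width: 0.0
```

>>> play_rows:
  plan:
    - [0, 0, -2, 0, 0, 0, -1]
    - [0, 0, -2, 0, 0, 0, -1]

```text
time_s: 3.33
eef_pos: [441.5, -51.2, 102.6]
ee_rot: [-0.0, 1.0, 0.004, 0.006]
force: [-0.3, 0.0, 0.8]
grip_width: -0.005
```

>>> play_rows:
  plan:
    - [0, 0, -2, 0, 0, 0, -1]

```text
time_s: 3.42
eef_pos: [441.5, -51.2, 100.3]
ee_rot: [-0.0, 1.0, 0.004, 0.006]
force: [0.1, -0.4, -0.5]
grip_width: 0.003
```

>>> play_rows:
  plan:
    - [0, 0, -2, 0, 0, 0, -1]

```text
time_s: 3.5
eef_pos: [441.5, -51.2, 98.0]
ee_rot: [-0.0, 1.0, 0.004, 0.006]
force: [-0.4, 0.1, -0.3]
grip_width: 0.003
```

>>> play_rows:
  plan:
    - [0, 0, -2, 0, 0, 0, -1]

```text
time_s: 3.58
eef_pos: [442.1, -51.3, 96.9]
ee_rot: [-0.0, 1.0, 0.004, 0.007]
force: [-4.7, 4.3, 35.0]
grip_width: -0.001
```

```bash
python3 st.py; python3 - <<'E'
from h import *
s=cap('scene');w=cap('wrist')
a=cv2.resize(s['img'][165:240,215:290],None,fx=5.6,fy=5.6,interpolation=cv2.INTER_CUBIC)
b=cv2.resize(w['img'][190:310,180:304],None,fx=3.5,fy=3.5,interpolation=cv2.INTER_CUBIC)
cv2.imwrite('pics/m3.png',cv2.convertScaleAbs(np.hstack([a,b[:420,:380]]),alpha=1.6,beta=15))
p=sense()['eef_pos'];print(proj(s,p),proj(w,p))
E
```

```text
t 3.58 p [442.1 -51.3  96.9] q [-0.38  0.25  1.88  0.01  1.    1.18] F [-4.7  4.3 35. ] grip -0.001
z [ 0.014  0.    -1.   ] y [ 0.008 -1.    -0.   ] yang -89.6
[[251.64572126 217.18182443]] [[255.00152989 228.18089811]]
```

View pics/m3.png

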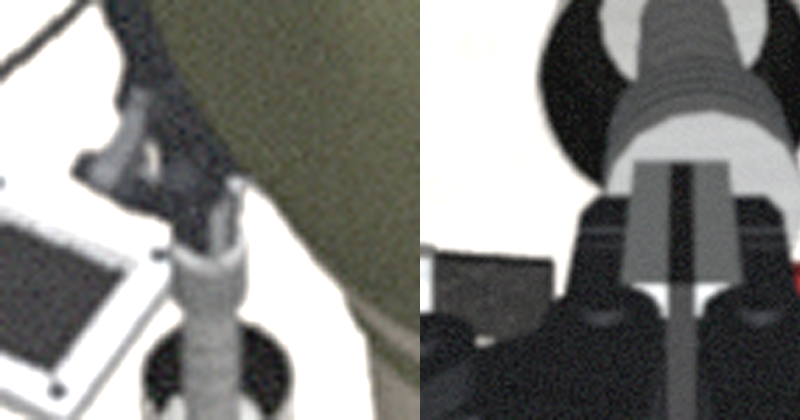

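Contact at a reading of about 97.5 with the head top at 128: the shut tips are ~30 mm behind the reported TCP along the tool. I'll use that offset: open, then go down to reading ≈62.

>>> play_rows:
  plan:
    - [0, 0, 12, 0, 0, 0, 1]
    - [1, 0, 0, 0, 0, 0, 1]
    - [0, 0, 0, 0, 0, 0, 1]
    - [0, 0, 0, 0, 0, 0, 1]
    - [0, 0, 0, 0, 0, 0, 1]

```text
time_s: 4.1
eef_pos: [443.6, -51.4, 108.8]
ee_rot: [0.0, 1.0, 0.004, 0.008]
force: [0.4, -0.4, -1.1]
grip_width: 0.709
```

>>> play_rows:
  plan:
    - [0, 0, -5, 0, 0, 0, 1]
    - [0, 0, -13, 0, 0, 0, 1]
    - [0, 0, -13, 0, 0, 0, 1]
    - [0, 0, -12, 0, 0, 0, 1]
    - [0, 0, 0, 0, 0, 0, 1]

```text
time_s: 4.52
eef_pos: [442.7, -51.2, 61.6]
ee_rot: [-0.0, 1.0, 0.004, 0.007]
force: [0.1, 0.5, 0.8]
grip_width: 0.997
```

```bash
python3 st.py
```

```text
t 4.52 p [442.7 -51.2  61.6] q [-0.38  0.31  1.91  0.01  0.91  1.18] F [0.1 0.5 0.8] grip 0.997
z [ 0.014  0.    -1.   ] y [ 0.007 -1.    -0.   ] yang -89.6
```

>>> play_rows:
  plan:
    - [0, 0, 0, 0, 0.014, 0, -1]
    - [0, 0, 0, 0, 0, 0, -1]
    - [0, 0, 0, 0, 0, 0, -1]
    - [0, 0, 0, 0, 0, 0, -1]
    - [0, 0, 0, 0, 0, 0, -1]

```text
time_s: 4.93
eef_pos: [443.0, -51.3, 62.3]
ee_rot: [-0.0, 1.0, 0.004, -0.001]
force: [-0.1, 0.2, -1.1]
grip_width: 0.341
```

>>> play_rows:
  plan:
    - [0, 0, 0, 0, 0, 0, -1]
    - [0, 0, 0, 0, 0, 0, -1]
    - [0, 0, 0, 0, 0, 0, -1]
    - [0, 0, 5, 0, 0, 0, -1]
    - [0, 0, 10, 0, 0, 0, -1]

```text
time_s: 5.35
eef_pos: [442.0, -50.9, 77.0]
ee_rot: [-0.001, 1.0, 0.004, -0.002]
force: [0.2, 0.2, -1.0]
grip_width: 0.338
```

```bash
python3 st.py
```

```text
t 5.35 p [442.  -50.9  77. ] q [-0.38  0.29  1.89 -0.    0.97  1.18] F [ 0.2  0.2 -1. ] grip 0.338
z [-0.004  0.001 -1.   ] y [ 0.008 -1.    -0.001] yang -89.6
```

Gripped (28.7 mm opening). Lift out and across to the tray.

>>> play_rows:
  plan:
    - [0, 0, 25, 0, 0, 0, -1]
    - [0, 0, 35, 0, 0, 0, -1]
    - [0, 10, 15, 0, 0, 0, -1]
    - [-3, 28, 0, 0, 0, 0, -1]
    - [-4, 30, 0, 0, 0, 0, -1]

```text
time_s: 5.77
eef_pos: [435.3, 15.4, 158.6]
ee_rot: [-0.0, 1.0, 0.0, -0.001]
force: [1.0, 0.7, -0.9]
grip_width: 0.334
```

>>> play_rows:
  plan:
    - [-4, 30, 0, 0, 0, 0, -1]
    - [-4, 25, 0, 0, 0, 0, -1]
    - [0, 5, -20, 0, 0, 0, -1]
    - [0, 0, -25, 0, 0, 0, -1]
    - [0, 0, -10, 0, 0, 0, -1]

```text
time_s: 6.18
eef_pos: [427.3, 82.8, 107.3]
ee_rot: [-0.0, 1.0, 0.003, 0.005]
force: [-0.3, 0.0, -2.5]
grip_width: 0.336
```

```bash
python3 st.py
```

```text
t 6.18 p [427.3  82.8 107.3] q [-0.08  0.22  1.89  0.    1.03  1.48] F [-0.3  0.  -2.5] grip 0.336
z [ 0.009  0.    -1.   ] y [ 0.006 -1.    -0.   ] yang -89.7
```

>>> play_rows:
  plan:
    - [0, -5, -20, 0, 0, 0, -1]
    - [0, 0, -14, 0, 0, 0, -1]
    - [0, 0, -5, 0, 0, 0, -1]
    - [0, 0, -2, 0, 0, 0, -1]
    - [0, 0, 0, 0, 0, 0, -1]

```text
time_s: 6.6
eef_pos: [426.2, 78.5, 64.6]
ee_rot: [-0.0, 1.0, 0.004, 0.004]
force: [-0.5, 0.5, -1.6]
grip_width: 0.336
```

```bash
python3 st.py
```

```text
t 6.6 p [426.2  78.5  64.6] q [-0.09  0.28  1.94  0.    0.91  1.47] F [-0.5  0.5 -1.6] grip 0.336
z [ 0.007  0.001 -1.   ] y [ 0.007 -1.    -0.001] yang -89.6
```

>>> play_rows:
  plan:
    - [0, 0, -1, 0, 0, 0, -1]

```text
time_s: 6.68
eef_pos: [426.6, 78.5, 64.3]
ee_rot: [-0.0, 1.0, 0.004, 0.004]
force: [-0.1, -0.8, -1.6]
grip_width: 0.34
```

>>> play_rows:
  plan:
    - [0, 0, -1, 0, 0, 0, -1]

```text
time_s: 6.77
eef_pos: [427.1, 78.5, 63.9]
ee_rot: [-0.0, 1.0, 0.004, 0.005]
force: [0.5, 0.4, -0.5]
grip_width: 0.336
```

>>> play_rows:
  plan:
    - [0, 0, -1, 0, 0, 0, -1]
    - [0, 0, 0, 0, 0, 0, -0.1]
    - [0, 0, 0, 0, 0, 0, 0.3]
    - [0, 0, 0, 0, 0, 0, 1]
    - [0, 0, 0, 0, 0, 0, 1]

```text
time_s: 7.18
eef_pos: [428.6, 78.4, 64.9]
ee_rot: [-0.0, 1.0, 0.004, 0.007]
force: [-0.2, 0.6, -1.0]
grip_width: 0.859
```

>>> play_rows:
  plan:
    - [0, 0, 0, 0, 0, 0, 1]
    - [0, 0, 0, 0, 0, 0, 1]
    - [0, 0, 20, 0, 0, 0, 1]
    - [0, 0, 35, 0, 0, 0, 1]
    - [0, 0, 35, 0, 0, 0, 1]

```text
time_s: 7.6
eef_pos: [424.2, 78.6, 152.0]
ee_rot: [-0.001, 1.0, 0.004, 0.0]
force: [0.5, -0.4, 0.5]
grip_width: 1.001
```

```bash
python3 st.py; python3 - <<'E'
from h import *
t=cap('top');s=cap('scene');w=cap('wrist')
A=cv2.resize(s['img'][165:315,145:325],None,fx=2.2,fy=2.2,interpolation=cv2.INTER_CUBIC)
cv2.imwrite('pics/m4.png',np.hstack([A,cv2.resize(w['img'][:330],(396,330))]))
print('gauge head pred in scene crop',[(q-[144.5,164.5])*2.2 for q in proj(s,[[425,77.5,129],[425,77.5,4]])])
E
```

```text
t 7.6 p [424.2  78.6 152. ] q [-0.09  0.15  1.83  0.    1.15  1.47] F [ 0.5 -0.4  0.5] grip 1.001
z [ 0.     0.001 -1.   ] y [ 0.007 -1.    -0.001] yang -89.6
gauge head pred in scene crop [array([161.16334474, 195.83334036]), array([169.12589863, 267.43841286])]
```

View pics/m4.png

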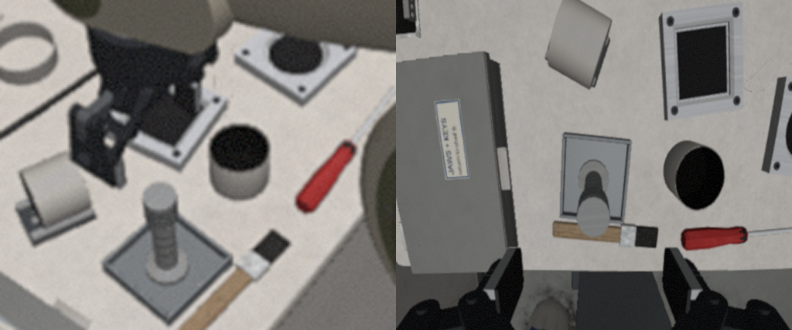

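Scene crop: gauge stands upright at the tray centre (head (160,190), foot (165,268)); the cup is empty at (239,160). Moving to the cup.

>>> play_rows:
  plan:
    - [3, -32, 0, 0, 0, 0, 1]
    - [3, -32, 0, 0, 0, 0, 1]
    - [3, -32, -10, 0, 0, 0, 1]
    - [3, -28, -20, 0, 0, 0, 1]
    - [0, 0, -25, 0, 0, 0, 1]

```text
time_s: 8.17
eef_pos: [438.5, -49.4, 96.1]
ee_rot: [0.0, 1.0, 0.007, 0.006]
force: [0.6, -0.1, 0.4]
grip_width: 1.001
```

```bash
python3 st.py
```

```text
t 8.17 p [438.5 -49.4  96.1] q [-0.38  0.24  1.89  0.    1.    1.17] F [ 0.6 -0.1  0.4] grip 1.001
z [ 0.012 -0.001 -1.   ] y [ 0.014 -1.     0.001] yang -89.2
```

>>> play_rows:
  plan:
    - [-2, -1.5, -25, 0, 0.012, 0, 1]
    - [0, 0, -30, 0, 0, 0, 1]
    - [0, 0, -25, 0, 0, 0, 1]
    - [0, 0, -15, 0, 0, 0, 1]
    - [0, 0, 0, 0, 0, 0, 1]

```text
time_s: 8.58
eef_pos: [429.6, -51.1, -11.8]
ee_rot: [-0.002, 1.0, 0.004, -0.007]
force: [-0.8, 0.4, 0.1]
grip_width: 0.999
```

```bash
python3 st.py
```

```text
t 8.58 p [429.6 -51.1 -11.8] q [-0.39  0.44  1.98 -0.    0.74  1.17] F [-0.8  0.4  0.1] grip 0.999
z [-0.015  0.005 -1.   ] y [ 0.008 -1.    -0.005] yang -89.5
```

>>> play_rows:
  plan:
    - [6.5, 0, -7, -0.005, -0.015, 0, 1]
    - [0, 0, 0, 0, 0, 0, 1]
    - [0, 0, 0, 0, 0, 0, -1]
    - [0, 0, 0, 0, 0, 0, -1]
    - [0, 0, 0, 0, 0, 0, -1]
  grip_force: 50

```text
time_s: 9.0
eef_pos: [434.4, -50.3, -19.1]
ee_rot: [-0.001, 1.0, 0.004, -0.002]
force: [0.4, 0.1, -1.1]
grip_width: 0.717
```

>>> play_rows:
  plan:
    - [0, 0, 0, 0, 0, 0, -1]
    - [0, 0, 0, 0, 0, 0, -1]

```text
time_s: 9.17
eef_pos: [434.7, -50.4, -18.1]
ee_rot: [-0.001, 1.0, 0.004, -0.001]
force: [0.8, -0.8, -1.7]
grip_width: 0.712
```

```bash
python3 st.py
```

```text
t 9.17 p [434.7 -50.4 -18.1] q [-0.38  0.46  1.98 -0.    0.71  1.18] F [ 0.8 -0.8 -1.7] grip 0.712
z [-0.003  0.001 -1.   ] y [ 0.009 -1.    -0.001] yang -89.5
```

>>> play_rows:
  plan:
    - [0, 0, 10, 0, 0, 0, -1]
    - [0, 0, 25, 0, 0, 0, -1]
    - [0, 0, 10, 0, 0, 0, -1]
    - [20, -2, 0, 0, 0, 0, -1]
    - [25, -2, 0, 0, 0, 0, -1]

```text
time_s: 9.58
eef_pos: [476.8, -53.6, 29.9]
ee_rot: [-0.001, 1.0, 0.004, -0.003]
force: [1.1, -0.9, -1.7]
grip_width: 0.717
```

```bash
python3 st.py;  python3 - <<'E'
from h import *
for n in('scene','wrist'):
    c=old(n); g=c['img'].max(2); u,v=proj(c,[436,-51,51])[0]
    m=(g<60).astype(np.uint8); k,l,st,ce=cv2.connectedComponentsWithStats(m)
    i=l[int(v),int(u)]; ys,xs=np.where(l==i); h=cv2.convexHull(np.c_[xs,ys].astype(np.int32)); e=cv2.fitEllipse(h)
    print(n,i,st[i],ce[i],e,atz(c,ce[i],51).round(1),atz(c,e[0],51).round(1))
    hp=np.array([atz(c,q,51)[:2] for q in h[:,0]]);print(cv2.minEnclosingCircle(hp.astype(np.float32)))
E
```

```text
t 9.58 p [476.8 -53.6  29.9] q [-0.36  0.44  1.82 -0.    0.89  1.21] F [ 1.1 -0.9 -1.7] grip 0.717
z [-0.006  0.002 -1.   ] y [ 0.008 -1.    -0.002] yang -89.5
scene 54 [241 222  26  21 415] [253.33975904 232.15421687] ((253.32106018066406, 232.06187438964844), (20.126379013061523, 25.834503173828125), 90.54242706298828) [436.4 -49.4  51. ] [436.5 -49.6  51. ]
((436.7064514160156, -49.709617614746094), 28.320335388183594)
wrist 17 [ 361  146   63   64 3026] [392.31427627 177.65069399] ((392.27691650390625, 177.63096618652344), (58.471168518066406, 65.60550689697266), 46.149112701416016) [436.9 -50.   51. ] [436.9 -49.9  51. ]
((436.23895263671875, -50.19343948364258), 30.15613555908203)
```

>>> play_rows:
  plan:
    - [25, -2, 0, 0, 0, 0, -1]
    - [25, -2, 0, 0, 0, 0, -1]
    - [16, -1, 0, 0, 0, 0, -1]
    - [0, 0, -5, 0, -0.005, 0, -1]
    - [0, 0, 0, 0, 0, 0, -1]

```text
time_s: 10.0
eef_pos: [549.0, -59.2, 26.4]
ee_rot: [-0.0, 1.0, 0.004, 0.002]
force: [0.1, -0.1, -1.6]
grip_width: 0.716
```

```bash
python3 st.py
```

```text
t 10.0 p [549.  -59.2  26.4] q [-0.32  0.56  1.61  0.    0.96  1.24] F [ 0.1 -0.1 -1.6] grip 0.716
z [ 0.003  0.001 -1.   ] y [ 0.008 -1.    -0.001] yang -89.5
```

>>> play_rows:
  plan:
    - [-5, 0, 0, 0, 0, 0, -1]
    - [0, 0, -8, 0, 0, 0, -1]
    - [0, 0, -8, 0, 0, 0, -1]
    - [0, 0, 0, 0, 0, 0, -1]

```text
time_s: 10.33
eef_pos: [540.7, -58.7, 9.0]
ee_rot: [-0.001, 1.0, 0.004, 0.0]
force: [-0.5, -0.0, -1.3]
grip_width: 0.715
```

```bash
python3 st.py
```

```text
t 10.33 p [540.7 -58.7   9. ] q [-0.32  0.58  1.65  0.    0.91  1.24] F [-0.5 -0.  -1.3] grip 0.715
z [ 0.001  0.002 -1.   ] y [ 0.008 -1.    -0.002] yang -89.5
```

Base ≈27 mm now; correct x by +2.5 and insert.

>>> play_rows:
  plan:
    - [3, 0, -4, 0, 0, 0, -1]
    - [0.5, 0, -5, 0, 0, 0, -1]
    - [0.5, 0, -4, 0, 0, 0, -1]
    - [0, 0, -1, 0, 0, 0, -1]

```text
time_s: 10.67
eef_pos: [544.3, -58.7, -6.6]
ee_rot: [-0.001, 1.0, 0.004, -0.0]
force: [-0.2, -0.8, -0.3]
grip_width: 0.715
```

```bash
python3 st.py
```

```text
t 10.67 p [544.3 -58.7  -6.6] q [-0.32  0.61  1.64  0.    0.89  1.24] F [-0.2 -0.8 -0.3] grip 0.715
z [-0.     0.002 -1.   ] y [ 0.008 -1.    -0.002] yang -89.6
```

>>> play_rows:
  plan:
    - [-1, 0, -1, 0, 0, 0, -1]

```text
time_s: 10.75
eef_pos: [543.4, -58.7, -7.9]
ee_rot: [-0.001, 1.0, 0.004, -0.0]
force: [0.7, 0.1, -1.7]
grip_width: 0.718
```

>>> play_rows:
  plan:
    - [0, 0, -1, 0, 0, 0, -1]

```text
time_s: 10.83
eef_pos: [543.2, -58.7, -9.1]
ee_rot: [-0.001, 1.0, 0.004, -0.0]
force: [0.2, -0.1, -1.6]
grip_width: 0.718
```

```bash
python3 st.py
```

```text
t 10.83 p [543.2 -58.7  -9.1] q [-0.32  0.61  1.65  0.    0.88  1.24] F [ 0.2 -0.1 -1.6] grip 0.718
z [-0.     0.002 -1.   ] y [ 0.008 -1.    -0.002] yang -89.6
```

>>> play_rows:
  plan:
    - [0, 0, -1, 0, 0, 0, -1]

```text
time_s: 10.92
eef_pos: [543.5, -58.7, -9.5]
ee_rot: [-0.001, 1.0, 0.004, 0.0]
force: [-6.3, 2.5, 18.0]
grip_width: 0.718
```

>>> play_rows:
  plan:
    - [0, 0, -1, 0, 0, 0, -1]

```text
time_s: 11.0
eef_pos: [543.5, -58.7, -9.5]
ee_rot: [-0.001, 1.0, 0.004, 0.0]
force: [-7.1, 1.7, 13.8]
grip_width: 0.716
```

Contact at the expected floor height. Release and rise.

>>> play_rows:
  plan:
    - [0, 0, 1, 0, 0, 0, 0.5]
    - [0, 0, 0, 0, 0, 0, 1]
    - [0, 0, 0, 0, 0, 0, 1]
    - [0, 0, 0, 0, 0, 0, 1]
    - [0, 0, 15, 0, 0, 0, 1]

```text
time_s: 11.42
eef_pos: [542.8, -58.5, 5.8]
ee_rot: [-0.001, 1.0, 0.004, -0.001]
force: [-0.8, 1.2, -0.4]
grip_width: 1.001
```

>>> play_rows:
  plan:
    - [0, 0, 30, 0, 0, 0, 1]
    - [0, 0, 35, 0, 0, 0, 1]
    - [0, 0, 35, 0, 0, 0, 1]
    - [0, 0, 35, 0, 0, 0, 1]
    - [0, 0, 5, 0, 0, 0, 1]

```text
time_s: 11.83
eef_pos: [541.2, -58.1, 151.4]
ee_rot: [-0.002, 1.0, 0.004, -0.002]
force: [0.6, -0.0, 0.1]
grip_width: 1.0
```

```bash
python3 st.py;  python3 - <<'E'
from h import *
for n in('scene','wrist','top'):
    c=cap(n); g=c['img'].max(2); q=proj(c,[545,-59,61])[0];u,v=q
    m=(g<60).astype(np.uint8); k,l,st,ce=cv2.connectedComponentsWithStats(m)
    if not(0<=u<512 and 0<=v<384): print(n,'out',q);continue
    i=l[int(v),int(u)]; print(n,i,st[i],ce[i],q,atz(c,ce[i],61).round(1))
cv2.imwrite('pics/w5.png',old('wrist')['img'])
E
```

```text
t 11.83 p [541.2 -58.1 151.4] q [-0.32  0.4   1.51  0.    1.24  1.24] F [ 0.6 -0.   0.1] grip 1.0
z [-0.004  0.003 -1.   ] y [ 0.008 -1.    -0.003] yang -89.6
scene 87 [205 195  25  19 364] [217.34340659 203.8956044 ] [218.0724435  203.52181257] [545.6 -57.1  61. ]
wrist 20 [ 221  139   70   78 4099] [255.63454501 178.70090266] [256.43417177 184.12346093] [549.9 -58.3  61. ]
top 0 [     0      0    512    384 189448] [257.99455259 190.57459039] [231.32542188 165.67648141] [ 484.6 -124.5   61. ]
```

Cup seated and released near (546,−58). Next the lying cup: yaw +1.13 rad, then tilt +0.785 rad about the jaw axis.

>>> play_rows:
  plan:
    - [-1, 6, 0, 0, 0, 0.114, 1]
    - [-1, 6, 0, 0, 0, 0.114, 1]
    - [-1, 6, 0, 0, 0, 0.114, 1]
    - [-1, 6, 0, 0, 0, 0.114, 1]
    - [-1, 6, 0, 0, 0, 0.114, 1]

```text
time_s: 12.4
eef_pos: [529.5, -26.4, 134.8]
ee_rot: [-0.004, 0.956, 0.294, -0.015]
force: [-0.7, -0.5, 0.2]
grip_width: 1.0
```

>>> play_rows:
  plan:
    - [0, 6, 0, 0, 0, 0.114, 1]
    - [0, 6, 0, 0, 0, 0.114, 1]
    - [0, 6, 0, 0, 0, 0.114, 1]
    - [0, 6, 0, 0, 0, 0.114, 1]
    - [0, 6, 0, 0, 0, 0.107, 1]

```text
time_s: 12.82
eef_pos: [524.3, 5.9, 123.3]
ee_rot: [-0.005, 0.828, 0.56, -0.023]
force: [-0.3, -0.3, -0.5]
grip_width: 1.001
```

>>> play_rows:
  plan:
    - [0, 8, 0, 0.103, -0.047, 0, 1]
    - [0, 8, 0, 0.103, -0.047, 0, 1]
    - [0, 8, 0, 0.103, -0.047, 0, 1]
    - [0, 8, 0, 0.103, -0.047, 0, 1]
    - [0, 8, 0, 0.103, -0.047, 0, 1]

```text
time_s: 13.23
eef_pos: [522.3, 52.1, 115.5]
ee_rot: [-0.157, 0.791, 0.547, 0.222]
force: [0.2, 0.4, -0.7]
grip_width: 0.997
```

```bash
python3 st.py
```

```text
t 13.23 p [522.3  52.1 115.5] q [-0.43  0.36  1.8   0.62  1.12 -0.39] F [ 0.2  0.4 -0.7] grip 0.997
z [ 0.18   0.491 -0.852] y [ 0.936 -0.351 -0.005] yang -20.6
```

```bash
cat > to.py <<'E'
from h import *
import sys
# usage: to.py Gx Gy Gz tilt(rad,+ toward m) back  -> TCP shift & rotvec; m angle in deg optional
gx,gy,gz,th,back=map(float,sys.argv[1:6]); ma=np.radians(float(sys.argv[6]) if len(sys.argv)>6 else 65.3)
D=58
m=np.array([np.cos(ma),np.sin(ma),0]);z=np.array([0,0,1.])
a=np.sin(th)*m-np.cos(th)*z; j=np.array([np.sin(ma),-np.cos(ma),0])
Rt=np.c_[np.cross(j,a),j,a]
s=sense();Rc=R.from_quat(np.roll(s['ee_rot'],-1)).as_matrix();p=s['eef_pos']
t=np.array([gx,gy,gz])+(D-back)*a
print('t',round(s['time_s'],2),'p',p.round(1),'F',s['force'].round(1),'grip',s['grip_width'].round(3),'q',s['joints'].round(2))
print('target TCP',t.round(1),'shift',(t-p).round(1),'rotvec',R.from_matrix(Rt@Rc.T).as_rotvec().round(3),'a',Rc[:,2].round(3),'G now',(p-D*Rc[:,2]).round(1))
E
python3 to.py 551.2 89.9 41 0.785 110
```

```text
Traceback (most recent call last):
  File "to.py", line 11, in <module>
    print('t',round(s['time_s'],2),'p',p.round(1),'F',s['force'].round(1),'grip',s['grip_width'].round(3),'q',s['joints'].round(2))
                                                                                 ^^^^^^^^^^^^^^^^^^^^^
AttributeError: 'float' object has no attribute 'round'
```

```bash
sed -i "s/s\['grip_width'\].round(3)/round(float(s['grip_width']),3)/" to.py
python3 to.py 551.2 89.9 41 0.785 110; python3 - <<'E'
from h import *
w=cap('wrist');s=cap('scene')
print(proj(w,[[543.6,73.5,41],[565,119.9,41],[554.3,96.7,41]]).round(0).tolist())
A=cv2.resize(s['img'][165:315,115:295],None,fx=2.2,fy=2.2,interpolation=cv2.INTER_CUBIC)
cv2.imwrite('pics/m6.png',np.hstack([A,cv2.resize(w['img'],(400,300))[:,:] if 0 else cv2.copyMakeBorder(cv2.resize(w['img'],(404,303)),0,27,0,0,cv2.BORDER_CONSTANT)]))
E
```

```text
t 13.23 p [522.3  52.1 115.5] F [ 0.2  0.4 -0.7] grip 0.997 q [-0.43  0.36  1.8   0.62  1.12 -0.39]
target TCP [535.8  56.5  77.8] shift [ 13.5   4.4 -37.8] rotvec [ 0.215 -0.095 -0.072] a [ 0.18   0.491 -0.852] G now [511.9  23.6 165. ]
[[270.0, 211.0], [273.0, 156.0], [272.0, 183.0]]
```

View pics/m6.png

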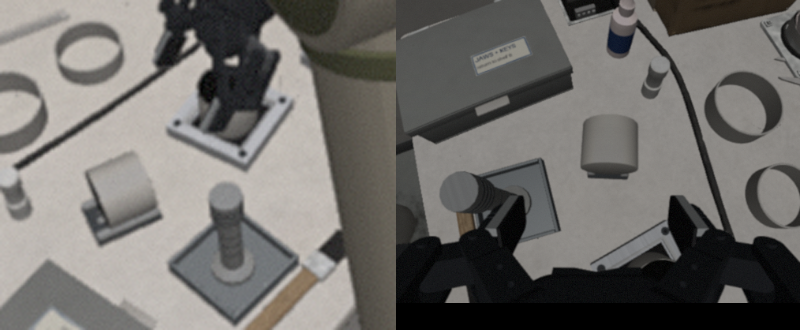

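Wrist view: lying cup centred at ≈(272,183) full‑frame, matching prediction, axis ~2° nearer +y than assumed (use 67°). Gauge still upright; cup sits in the square pocket. Continue approach.

>>> play_rows:
  plan:
    - [4, 1, -6, 0.108, -0.048, -0.02, 1]
    - [4, 1, -6, 0.107, -0.047, -0.02, 1]
    - [4, 1, -6, 0, 0, 0, 1]
    - [2, 1, -6, 0, 0, 0, 1]
    - [0, 0, 0, 0, 0, 0, 1]

```text
time_s: 13.75
eef_pos: [533.6, 55.4, 84.4]
ee_rot: [-0.213, 0.774, 0.51, 0.309]
force: [-0.8, -0.5, 0.4]
grip_width: 1.0
```

```bash
python3 to.py 551.4 89.8 41 0.785 80 67
```

```text
t 13.75 p [533.6  55.4  84.4] F [-0.8 -0.5  0.4] grip 1.0 q [-0.52  0.47  1.85  0.87  1.13 -0.63]
target TCP [545.3  75.5  56.6] shift [ 11.8  20.1 -27.8] rotvec [ 0.009 -0.019 -0.003] a [ 0.261  0.645 -0.718] G now [518.4  18.  126.1]
```

>>> play_rows:
  plan:
    - [4, 7, -8, 0.009, -0.019, 0, 1]
    - [4, 7, -9, 0, 0, 0, 1]
    - [4, 7, -8, 0, 0, 0, 1]
    - [0, 0, 0, 0, 0, 0, 1]

```text
time_s: 14.08
eef_pos: [546.8, 79.8, 58.3]
ee_rot: [-0.21, 0.769, 0.515, 0.314]
force: [-1.0, 0.3, 0.8]
grip_width: 1.0
```

```bash
python3 to.py 551.4 89.8 41 0.785 40 67
```

```text
t 14.08 p [546.8  79.8  58.3] F [-1.   0.3  0.8] grip 1.0 q [-0.46  0.53  1.85  0.92  1.06 -0.67]
target TCP [556.4 101.5  28.3] shift [  9.6  21.7 -30.1] rotvec [ 0.01  -0.003 -0.01 ] a [ 0.267  0.647 -0.715] G now [531.3  42.3  99.8]
```

>>> play_rows:
  plan:
    - [3, 5, -10, 0.01, -0.003, -0.01, 1]
    - [3, 6, -10, 0, 0, 0, 1]
    - [3, 6, -10, 0, 0, 0, 1]
    - [0, 0, 0, 0, 0, 0, 1]

```text
time_s: 14.42
eef_pos: [557.0, 99.6, 27.3]
ee_rot: [-0.211, 0.77, 0.513, 0.317]
force: [-0.1, -0.0, -0.6]
grip_width: 1.0
```

```bash
python3 to.py 551.4 89.8 41 0.785 0 67;python3 - <<'E'
from h import *
w=cap('wrist');cv2.imwrite('pics/w7.png',w['img'])
print(proj(w,[[544.3,73.2,41],[564,120,41]]).round(0).tolist())
E
```

```text
t 14.42 p [557.   99.6  27.3] F [-0.1 -0.  -0.6] grip 1.0 q [-0.42  0.61  1.85  0.99  1.   -0.72]
target TCP [567.4 127.5  -0. ] shift [ 10.4  28.  -27.4] rotvec [ 0.004 -0.    -0.005] a [ 0.272  0.65  -0.71 ] G now [541.2  61.9  68.5]
[[253.0, 271.0], [253.0, 187.0]]
```

View pics/w7.png

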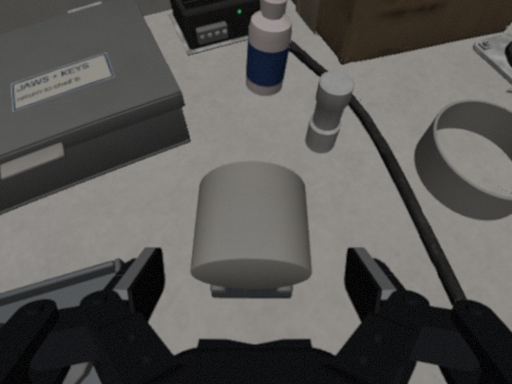

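Wrist view: cup centred at x≈252 between fingers (150…358), axis aligned. Advance and close.

>>> play_rows:
  plan:
    - [3, 8, -9, 0.004, 0, -0.005, 1]
    - [3, 8, -9, 0, 0, 0, 1]
    - [3, 8, -8, 0, 0, 0, 1]
    - [0, 0, 0, 0, 0, 0, 1]

```text
time_s: 14.8
eef_pos: [567.6, 124.8, 0.5]
ee_rot: [-0.21, 0.771, 0.51, 0.32]
force: [-0.4, 0.3, -0.1]
grip_width: 1.0
```

```bash
python3 to.py 551.4 89.8 41 0.785 0 67
```

```text
t 14.8 p [5.676e+02 1.248e+02 5.000e-01] F [-0.4  0.3 -0.1] grip 1.0 q [-0.36  0.67  1.83  1.06  0.95 -0.75]
target TCP [567.4 127.5  -0. ] shift [-0.2  2.7 -0.5] rotvec [0.001 0.002 0.001] a [ 0.278  0.65  -0.707] G now [551.5  87.1  41.5]
```

>>> play_rows:
  plan:
    - [0, 2, 0, 0, 0, 0, 0.8]
    - [0, 0, 0, 0, 0, 0, -1]
    - [0, 0, 0, 0, 0, 0, -1]
    - [0, 0, 0, 0, 0, 0, -1]
    - [0, 0, 0, 0, 0, 0, -1]
  grip_force: 70

```text
time_s: 15.22
eef_pos: [567.2, 127.5, 0.6]
ee_rot: [-0.211, 0.77, 0.51, 0.319]
force: [0.3, -0.4, -2.6]
grip_width: 0.713
```

```bash
python3 to.py 551.4 89.8 41 0.785 0 67
```

```text
t 15.22 p [567.2 127.5   0.6] F [ 0.3 -0.4 -2.6] grip 0.713 q [-0.36  0.67  1.83  1.06  0.94 -0.75]
target TCP [567.4 127.5  -0. ] shift [ 0.2  0.1 -0.6] rotvec [ 0.     0.001 -0.001] a [ 0.277  0.65  -0.707] G now [551.2  89.7  41.6]
```

Gripped. Lift, then carry while turning −90° about the jaw axis.

>>> play_rows:
  plan:
    - [0, 0, 8, 0, 0, 0, -1]
    - [0, 0, 20, 0, 0, 0, -1]
    - [0, 0, 35, 0, 0, 0, -1]
    - [0, 0, 40, 0, 0, 0, -1]
    - [0, 0, 40, 0, 0, 0, -1]

```text
time_s: 15.63
eef_pos: [562.7, 127.3, 142.9]
ee_rot: [-0.215, 0.773, 0.507, 0.314]
force: [0.2, -0.2, -1.0]
grip_width: 0.71
```

>>> play_rows:
  plan:
    - [-7, -27, 3, -0.103, 0.044, 0, -1]
    - [-7, -27, 3, -0.103, 0.044, 0, -1]
    - [-7, -27, 3, -0.103, 0.044, 0, -1]
    - [-7, -27, 3, -0.103, 0.044, 0, -1]
    - [-7, -27, 3, -0.103, 0.044, 0, -1]

```text
time_s: 16.05
eef_pos: [527.0, -14.9, 170.7]
ee_rot: [-0.052, 0.833, 0.544, 0.083]
force: [0.2, -0.4, -1.8]
grip_width: 0.709
```

```bash
python3 to.py 483.4 -217.8 120 -0.785 0 67
```

```text
t 16.05 p [527.  -14.9 170.7] F [ 0.2 -0.4 -1.8] grip 0.709 q [-0.36  0.31  1.6   0.21  1.23 -0.02]
target TCP [ 467.4 -255.5   79. ] shift [ -59.6 -240.6  -91.8] rotvec [-0.9    0.393  0.01 ] a [ 0.083  0.177 -0.981] G now [522.2 -25.2 227.6]
```

>>> play_rows:
  plan:
    - [-7, -27, 0, -0.1, 0.044, 0.001, -1]
    - [-7, -27, 0, -0.1, 0.044, 0.001, -1]
    - [-7, -27, 0, -0.1, 0.044, 0.001, -1]
    - [-7, -27, 0, -0.1, 0.044, 0.001, -1]
    - [-7, -27, 0, -0.1, 0.044, 0.001, -1]

```text
time_s: 16.47
eef_pos: [491.6, -158.5, 180.4]
ee_rot: [0.111, 0.823, 0.537, -0.152]
force: [0.6, -0.5, -3.0]
grip_width: 0.707
```

```bash
python3 to.py 483.4 -217.8 120 -0.785 0 67
```

```text
t 16.47 p [ 491.6 -158.5  180.4] F [ 0.6 -0.5 -3. ] grip 0.707 q [-0.33  0.36  1.54 -0.4   1.28  0.21]
target TCP [ 467.4 -255.5   79. ] shift [ -24.2  -97.  -101.4] rotvec [-0.366  0.179  0.005] a [-0.13  -0.346 -0.929] G now [ 499.1 -138.5  234.3]
```

>>> play_rows:
  plan:
    - [-5, -22, -15, -0.1, 0.049, 0.001, -1]
    - [-6, -22, -20, -0.1, 0.049, 0.001, -1]
    - [-6, -22, -22, -0.1, 0.049, 0.001, -1]
    - [-5, -20, -22, -0.066, 0.032, 0.001, -1]
    - [0, -5, -15, 0, 0, 0, -1]

```text
time_s: 16.88
eef_pos: [470.8, -255.5, 91.4]
ee_rot: [0.225, 0.768, 0.505, -0.323]
force: [-0.4, 0.1, -1.5]
grip_width: 0.711
```

```bash
python3 to.py 483.4 -217.8 75 -0.785 0 67
```

```text
t 16.88 p [ 470.8 -255.5   91.4] F [-0.4  0.1 -1.5] grip 0.711 q [-0.33  0.6   1.63 -0.9   1.17  0.57]
target TCP [ 467.4 -255.5   34. ] shift [ -3.4  -0.  -57.4] rotvec [ 0.03   0.008 -0.003] a [-0.269 -0.673 -0.689] G now [ 486.4 -216.5  131.4]
```

>>> play_rows:
  plan:
    - [-1, 0, -14, 0.015, 0.004, -0.002, -1]
    - [-1, 0, -14, 0.015, 0.004, -0.001, -1]
    - [-1, 0, -14, 0, 0, 0, -1]
    - [0, 0, -10, 0, 0, 0, -1]
    - [0, 0, 0, 0, 0, 0, -1]

```text
time_s: 17.3
eef_pos: [466.6, -255.6, 35.1]
ee_rot: [0.208, 0.773, 0.508, -0.318]
force: [0.0, 0.4, -2.5]
grip_width: 0.71
```

```bash
python3 to.py 483.4 -217.8 60 -0.785 0 67;python3 - <<'E'
from h import *
s=cap('scene');w=cap('wrist');t=cap('top')
E
```

```text
t 17.3 p [ 466.6 -255.6   35.1] F [ 0.   0.4 -2.5] grip 0.71 q [-0.34  0.69  1.65 -0.91  1.1   0.62]
target TCP [ 467.4 -255.5   19. ] shift [  0.8   0.1 -16.1] rotvec [-0.005  0.001  0.006] a [-0.279 -0.646 -0.711] G now [ 482.8 -218.2   76.3]
```

>>> play_rows:
  plan:
    - [0.5, 0, -8, -0.005, 0.001, 0.006, -1]
    - [0.5, 0, -8, 0, 0, 0, -1]
    - [0, 0, 0, 0, 0, 0, -1]

```text
time_s: 17.7
eef_pos: [470.1, -256.2, 22.3]
ee_rot: [0.215, 0.771, 0.509, -0.317]
force: [0.0, -0.1, -0.7]
grip_width: 0.715
```

```bash
python3 to.py 483.4 -217.8 45 -0.785 0 67
```

```text
t 17.7 p [ 470.1 -256.2   22.3] F [ 0.  -0.1 -0.7] grip 0.715 q [-0.34  0.71  1.65 -0.93  1.08  0.65]
target TCP [ 467.4 -255.5    4. ] shift [ -2.7   0.6 -18.3] rotvec [ 0.004  0.007 -0.002] a [-0.27  -0.654 -0.707] G now [ 485.8 -218.2   63.3]
```

>>> play_rows:
  plan:
    - [-2, 0.5, -6, 0.004, 0.007, -0.002, -1]
    - [-0.5, 0, -3, 0, 0, 0, -1]
    - [0, 0, -2, 0, 0, 0, -1]

```text
time_s: 17.95
eef_pos: [467.7, -255.5, 10.5]
ee_rot: [0.211, 0.77, 0.51, -0.319]
force: [0.1, 0.1, -2.1]
grip_width: 0.704
```

```bash
python3 to.py 483.4 -217.8 43 -0.785 0 67
```

```text
t 17.95 p [ 467.7 -255.5   10.5] F [ 0.1  0.1 -2.1] grip 0.704 q [-0.34  0.73  1.65 -0.94  1.07  0.67]
target TCP [ 467.4 -255.5    2. ] shift [-0.3 -0.  -8.6] rotvec [-0. -0. -0.] a [-0.276 -0.65  -0.707] G now [ 483.7 -217.8   51.6]
```

Perfectly aligned, mouth ≈18–19 mm. Insert in small steps.

>>> play_rows:
  plan:
    - [0, 0, -2, 0, 0, 0, -1]
    - [0, 0, -2, 0, 0, 0, -1]

```text
time_s: 18.12
eef_pos: [467.6, -255.5, 6.0]
ee_rot: [0.211, 0.77, 0.51, -0.319]
force: [0.0, -0.5, -1.1]
grip_width: 0.708
```

>>> play_rows:
  plan:
    - [0, 0, -1.5, 0, 0, 0, -1]

```text
time_s: 18.2
eef_pos: [467.6, -255.5, 4.2]
ee_rot: [0.211, 0.77, 0.51, -0.319]
force: [-0.0, 0.0, -1.2]
grip_width: 0.713
```

>>> play_rows:
  plan:
    - [0, 0, -1, 0, 0, 0, -1]

```text
time_s: 18.28
eef_pos: [467.6, -255.5, 3.0]
ee_rot: [0.211, 0.77, 0.51, -0.319]
force: [0.5, -0.9, -1.4]
grip_width: 0.708
```

>>> play_rows:
  plan:
    - [0, 0, -1, 0, 0, 0, -1]

```text
time_s: 18.37
eef_pos: [467.6, -255.6, 2.0]
ee_rot: [0.211, 0.77, 0.51, -0.319]
force: [-0.3, -0.2, -1.0]
grip_width: 0.71
```

>>> play_rows:
  plan:
    - [0, 0, -1, 0, 0, 0, -1]

```text
time_s: 18.45
eef_pos: [467.7, -255.6, 0.9]
ee_rot: [0.211, 0.77, 0.51, -0.319]
force: [-1.0, 0.1, -0.7]
grip_width: 0.71
```

>>> play_rows:
  plan:
    - [0, 0, -1, 0, 0, 0, -1]

```text
time_s: 18.53
eef_pos: [467.7, -255.6, -0.1]
ee_rot: [0.211, 0.77, 0.51, -0.319]
force: [0.4, -0.2, -1.0]
grip_width: 0.713
```

>>> play_rows:
  plan:
    - [0, 0, -0.7, 0, 0, 0, -1]

```text
time_s: 18.62
eef_pos: [467.7, -255.6, -0.9]
ee_rot: [0.211, 0.77, 0.51, -0.319]
force: [-0.8, -0.2, -1.1]
grip_width: 0.71
```

>>> play_rows:
  plan:
    - [0, 0, -1, 0, 0, 0, -1]

```text
time_s: 18.7
eef_pos: [467.7, -255.8, -1.1]
ee_rot: [0.211, 0.77, 0.51, -0.32]
force: [-2.5, 6.1, 13.1]
grip_width: 0.711
```

>>> play_rows:
  plan:
    - [0, 0, -1, 0, 0, 0, -1]

```text
time_s: 18.78
eef_pos: [467.7, -255.9, -1.1]
ee_rot: [0.212, 0.77, 0.509, -0.32]
force: [-2.1, 7.0, 11.6]
grip_width: 0.708
```

```bash
python3 to.py 483.4 -217.8 43 -0.785 0 67
```

```text
t 18.78 p [ 467.7 -255.9   -1.1] F [-2.1  7.  11.6] grip 0.708 q [-0.34  0.75  1.65 -0.95  1.06  0.69]
target TCP [ 467.4 -255.5    2. ] shift [-0.3  0.3  3. ] rotvec [ 0.003 -0.001  0.001] a [-0.277 -0.652 -0.705] G now [ 483.8 -218.    39.8]
```

Contact. Release, and back out along the tool axis.

>>> play_rows:
  plan:
    - [0, 0, 0.5, 0, 0, 0, 0.5]
    - [0, 0, 0, 0, 0, 0, 1]
    - [0, 0, 0, 0, 0, 0, 1]
    - [0, 0, 0, 0, 0, 0, 1]
    - [0, 0, 0, 0, 0, 0, 1]

```text
time_s: 19.2
eef_pos: [468.2, -256.1, 0.3]
ee_rot: [0.213, 0.77, 0.509, -0.32]
force: [-0.2, -0.2, -0.1]
grip_width: 0.999
```

>>> play_rows:
  plan:
    - [3, 7, 7, 0, 0, 0, 1]
    - [6, 13, 14, 0, 0, 0, 1]
    - [8, 18, 20, 0, 0, 0, 1]
    - [8, 18, 22, 0, 0, 0, 1]
    - [0, 20, 30, 0, 0, 0, 1]

```text
time_s: 19.62
eef_pos: [490.5, -177.5, 92.6]
ee_rot: [0.207, 0.77, 0.509, -0.323]
force: [0.8, 0.3, -0.7]
grip_width: 0.997
```

```bash
python3 st.py
```

```text
t 19.62 p [ 490.5 -177.5   92.6] q [-0.19  0.63  1.56 -0.8   1.29  0.58] F [ 0.8  0.3 -0.7] grip 0.997
z [-0.287 -0.648 -0.705] y [ 0.918 -0.396 -0.01 ] yang -23.3
```

>>> play_rows:
  plan:
    - [0, 10, 35, 0.05, -0.02, 0, 1]
    - [0, 5, 38, 0.1, -0.04, 0, 1]
    - [0, 0, 38, 0.1, -0.04, 0, 1]
    - [0, 0, 38, 0.1, -0.04, 0, 1]
    - [0, 0, 30, 0.1, -0.04, 0, 1]

```text
time_s: 20.03
eef_pos: [491.0, -149.1, 279.6]
ee_rot: [0.071, 0.817, 0.559, -0.121]
force: [0.7, -0.8, -0.3]
grip_width: 0.995
```

>>> play_rows:
  plan:
    - [-20, -28, 0, 0.1, -0.04, 0, 1]
    - [-20, -28, 0, 0.1, -0.04, 0, 1]
    - [-20, -30, 0, 0.1, -0.04, 0, 1]
    - [-20, -30, 0, 0, 0, 0, 1]
    - [-20, -30, 0, 0, 0, 0, 1]

```text
time_s: 20.45
eef_pos: [392.6, -294.4, 295.2]
ee_rot: [-0.01, 0.82, 0.572, 0.031]
force: [1.2, -0.9, -0.6]
grip_width: 1.002
```

>>> play_rows:
  plan:
    - [-22, -34, 0, 0, 0, 0, 1]
    - [-22, -34, 0, 0, 0, 0, 1]
    - [-22, -34, 0, 0, 0, 0, 1]
    - [-22, -34, 0, 0, 0, 0, 1]
    - [-10, -20, 0, 0, 0, 0, 1]

```text
time_s: 20.87
eef_pos: [288.3, -455.1, 298.8]
ee_rot: [-0.008, 0.819, 0.573, 0.032]
force: [0.0, 0.3, -0.4]
grip_width: 0.999
```

```bash
python3 st.py; python3 - <<'E'
from h import *
# silhouettes vs. start images
def cyl(c,x,y,z0,z1,r=31):
    a=np.linspace(0,2*np.pi,48);pts=np.vstack([np.c_[x+r*np.cos(a),y+r*np.sin(a),np.full(48,z)] for z in(z0,z1)])
    m=np.zeros((384*4,512*4),np.uint8);cv2.fillConvexPoly(m,cv2.convexHull(((proj(c,pts)+.5)*4).astype(np.int32)),1);return cv2.resize(m*255,(512,384),interpolation=cv2.INTER_AREA)>127
for n,f in(('top','t0.png'),('scene','s0.png')):
    c=cap(n,n+'_end.png');d=cv2.absdiff(c['img'],cv2.imread('pics/'+f)).max(2)
    D=cv2.GaussianBlur(d,(3,3),0)>14
    for nm,(x,y) in{'rd':(483.4,-217.8),'sq':(544.8,-58.8)}.items():
        roi=np.zeros((384,512),bool);u,v=proj(c,[x,y,35])[0].astype(int);roi[v-30:v+31,u-30:u+31]=1
        best=max((( (cyl(c,x+i,y+j,z,z+51)&D&roi).sum()/((cyl(c,x+i,y+j,z,z+51)|(D&roi)).sum()),i,j,z) for i in range(-6,7,2) for j in range(-6,7,2) for z in(10,14,18)))
        print(n,nm,'diffpix',(D&roi).sum(),best)
E
```

```text
t 20.87 p [ 288.3 -455.1  298.8] q [-1.25  0.31  1.25  0.06  1.62 -0.9 ] F [ 0.   0.3 -0.4] grip 0.999
z [ 0.044  0.05  -0.998] y [ 0.939 -0.343  0.024] yang -20.1
top rd diffpix 520 (np.float64(0.8705882352941177), -6, 4, 14)
top sq diffpix 242 (np.float64(0.3780290791599354), 0, 2, 18)
scene rd diffpix 1357 (np.float64(0.48414376321353064), 0, 4, 14)
scene sq diffpix 1096 (np.float64(0.7538601271571299), -2, 4, 18)
```

```bash
cat > fit.py <<'E'
from h import *
import itertools
from scipy.ndimage import map_coordinates as mc
def ring(x,y,z,r,a): return np.c_[x+r*np.cos(a),y+r*np.sin(a),np.full(a.size,z)]
a=np.linspace(0,2*np.pi,72,endpoint=False)
C={n:cap(n) for n in('top','scene')}
G={n:cv2.GaussianBlur(c['img'],(0,0),.8).mean(2) for n,c in C.items()}
def contrast(n,inn,out):
    c=C[n];f=lambda P:mc(G[n],proj(c,P)[:,::-1].T,order=1)
    return f(out)-f(inn)
def score(k,x,y,z,n):
    if k=='mouth': return contrast(n,ring(x,y,z+51,26.,a),ring(x,y,z+51,30.,a)).mean()   # dark inside, bright rim
    return np.abs(contrast(n,ring(x,y,z+51,29.,a),ring(x,y,z+51,33.,a))).mean()
for nm,k,x,y in(('sq','mouth',544.8,-58.8),('rd','disc',483.4,-217.8),('start spare','mouth',402,-335)):
    for names in(('top',),('scene',),('top','scene')):
        zs=[10] if len(names)==1 else [4,7,10,13,16,19]
        if 'spare' in nm: zs=[z-10 for z in zs]
        for z in zs:
            b=max((sum(score(k,x+i,y+j,z,n) for n in names),i+x,j+y) for i in np.arange(-12,13,1.) for j in np.arange(-12,13,1.))
            print(nm,names,'z',z,np.round(b,1))
E
python3 fit.py; python3 - <<'E'
from h import *
t=old('top');print(cv2.absdiff(t['img'],cv2.imread('pics/t0.png')).max(2)[232:250,150:315].max(),'max diff brush/screwdriver strip')
c=t
for z,r in((129,None),): print('gauge head pred px',proj(t,[[425,77.5,129]]),proj(old('scene'),[[425,77.5,129]]))
E
```

```text
sq ('top',) z 10 [ 30.5 545.8 -54.8]
sq ('scene',) z 10 [ 59.5 546.8 -57.8]
sq ('top', 'scene') z 4 [ 79.1 549.8 -61.8]
sq ('top', 'scene') z 7 [ 82.5 547.8 -58.8]
sq ('top', 'scene') z 10 [ 87.  545.8 -56.8]
sq ('top', 'scene') z 13 [ 91.  544.8 -55.8]
sq ('top', 'scene') z 16 [ 90.7 543.8 -54.8]
sq ('top', 'scene') z 19 [ 86.1 541.8 -53.8]
rd ('top',) z 10 [  13.8  475.4 -212.8]
rd ('scene',) z 10 [  14.8  485.4 -215.8]
rd ('top', 'scene') z 4 [  22.5  484.4 -218.8]
rd ('top', 'scene') z 7 [  25.6  484.4 -217.8]
rd ('top', 'scene') z 10 [  27.3  484.4 -215.8]
rd ('top', 'scene') z 13 [  27.4  483.4 -214.8]
rd ('top', 'scene') z 16 [  26.5  482.4 -211.8]
rd ('top', 'scene') z 19 [  25.9  480.4 -209.8]
start spare ('top',) z 0 [  40.9  403.  -340. ]
start spare ('scene',) z 0 [-1.00e-01  3.98e+02 -3.42e+02]
start spare ('top', 'scene') z -6 [  39.  404. -341.]
start spare ('top', 'scene') z -3 [  39.5  403.  -340. ]
start spare ('top', 'scene') z 0 [  40.5  403.  -340. ]
start spare ('top', 'scene') z 3 [  41.3  403.  -339. ]
start spare ('top', 'scene') z 6 [  41.8  403.  -338. ]
start spare ('top', 'scene') z 9 [  42.4  402.  -338. ]
143 max diff brush/screwdriver strip
gauge head pred px [[167.6013201  211.27890176]] [[217.75606579 253.51515471]]
```

>>> play_rows:
  plan:
    - [22, 30, 0, 0, 0, 0, 1]
    - [22, 30, 0, 0, 0, 0, 1]
    - [22, 30, 0, 0, 0, 0, 0]
    - [22, 30, 0, 0, 0, 0, -1]
    - [22, 30, 0, 0, 0, 0, -1]

```text
time_s: 21.48
eef_pos: [403.9, -293.9, 299.5]
ee_rot: [-0.008, 0.818, 0.574, 0.033]
force: [-0.1, -0.9, 0.2]
grip_width: 0.607
```

>>> play_rows:
  plan:
    - [18, 28, 0, 0, 0, 0, -1]
    - [18, 28, 0, 0, 0, 0, -1]
    - [18, 26, 0, 0, 0, 0, -1]
    - [18, 15, 0, 0, 0, 0, -1]
    - [0, 0, 0, 0, 0, 0, -1]

```text
time_s: 21.9
eef_pos: [482.1, -176.2, 303.2]
ee_rot: [-0.007, 0.813, 0.582, 0.036]
force: [0.6, -0.8, 0.1]
grip_width: -0.002
```

```bash
python3 st.py; python3 - <<'E'
import re
src=open('fit.py').read()
src=src.replace("C={n:cap(n) for n in('top','scene')}","C={'top':old('top'),'scene':old('scene'),'wrist':cap('wrist','w9.png')}")
src=src.split("for nm,k,x,y in")[0]
src+='''
for nm,P in(('sq',[545,-58.8,61]),('rd',[483.4,-217.8,61])): print(nm,proj(C['wrist'],P))
for nm,k,x,y in(('sq','mouth',544.8,-58.8),('rd','disc',483.4,-217.8)):
  for names in(('wrist',),('wrist','scene'),('wrist','top','scene')):
    for z in ([10] if len(names)==1 else [4,7,10,13,16,19]):
        b=max((sum(score(k,x+i,y+j,z,n) for n in names),i+x,j+y) for i in np.arange(-9,10,1.) for j in np.arange(-9,10,1.))
        print(nm,names,z,np.round(b,1))
'''
open('fit2.py','w').write(src)
E
python3 fit2.py
```

```text
t 21.9 p [ 482.1 -176.2  303.2] q [-0.62  0.22  1.36  0.07  1.56 -0.29] F [ 0.6 -0.8  0.1] grip -0.002
z [ 0.05   0.053 -0.997] y [ 0.946 -0.323  0.031] yang -18.9
sq [[265.75817043  71.41369321]]
rd [[259.82549984 199.9050353 ]]
sq ('wrist',) 10 [ 64.4 545.8 -56.8]
sq ('wrist', 'scene') 4 [ 91.1 547.8 -56.8]
sq ('wrist', 'scene') 7 [107.9 546.8 -56.8]
sq ('wrist', 'scene') 10 [122.1 545.8 -56.8]
sq ('wrist', 'scene') 13 [127.6 544.8 -56.8]
sq ('wrist', 'scene') 16 [121.6 544.8 -56.8]
sq ('wrist', 'scene') 19 [110.7 543.8 -57.8]
sq ('wrist', 'top', 'scene') 4 [118.8 547.8 -55.8]
sq ('wrist', 'top', 'scene') 7 [136.3 546.8 -56.8]
sq ('wrist', 'top', 'scene') 10 [151.3 545.8 -56.8]
sq ('wrist', 'top', 'scene') 13 [157.6 544.8 -56.8]
sq ('wrist', 'top', 'scene') 16 [152.5 544.8 -56.8]
sq ('wrist', 'top', 'scene') 19 [141.  543.8 -57.8]
rd ('wrist',) 10 [  23.5  484.4 -209.8]
rd ('wrist', 'scene') 4 [  32.6  483.4 -218.8]
rd ('wrist', 'scene') 7 [  35.2  484.4 -217.8]
rd ('wrist', 'scene') 10 [  36.2  484.4 -216.8]
rd ('wrist', 'scene') 13 [  35.9  484.4 -209.8]
rd ('wrist', 'scene') 16 [  36.3  483.4 -209.8]
rd ('wrist', 'scene') 19 [  35.8  483.4 -208.8]
rd ('wrist', 'top', 'scene') 4 [  43.7  483.4 -218.8]
rd ('wrist', 'top', 'scene') 7 [  47.1  483.4 -217.8]
rd ('wrist', 'top', 'scene') 10 [  48.7  483.4 -216.8]
rd ('wrist', 'top', 'scene') 13 [  47.4  483.4 -216.8]
rd ('wrist', 'top', 'scene') 16 [  46.5  483.4 -209.8]
rd ('wrist', 'top', 'scene') 19 [  45.6  482.4 -208.8]
```

Fits put the round cup at z≈10, (483,−217) and the square one at (545,−57). I'll confirm the heights by touch with shut fingers.

>>> play_rows:
  plan:
    - [0, -20, -30, -0.053, 0.05, 0, -1]
    - [0, -20, -38, 0, 0, 0, -1]
    - [0, 0, -38, 0, 0, 0, -1]
    - [0, 0, -38, 0, 0, 0, -1]
    - [0, 0, -38, 0, 0, 0, -1]

```text
time_s: 22.37
eef_pos: [483.1, -216.7, 126.1]
ee_rot: [0.011, 0.81, 0.586, 0.002]
force: [0.2, -0.2, -0.7]
grip_width: -0.001
```

>>> play_rows:
  plan:
    - [0, 0, -38, 0, 0, 0, -1]
    - [0, 0, -25, 0, 0, 0, -1]
    - [0, 0, 0, 0, 0, 0, -1]

```text
time_s: 22.62
eef_pos: [478.2, -213.4, 55.3]
ee_rot: [0.006, 0.81, 0.586, 0.0]
force: [0.1, 0.1, 0.3]
grip_width: 0.001
```

```bash
python3 st.py
```

```text
t 22.62 p [ 478.2 -213.4   55.3] q [-0.64  0.47  1.69 -0.    0.97 -0.32] F [0.1 0.1 0.3] grip 0.001
z [ 0.008 -0.01  -1.   ] y [ 0.95  -0.312  0.01 ] yang -18.2
```

>>> play_rows:
  plan:
    - [5, -4, -8, 0.01, 0.008, 0, -1]
    - [0, 0, -6, 0, 0, 0, -1]
    - [0, 0, -4, 0, 0, 0, -1]
    - [0, 0, -1.5, 0, 0, 0, -1]

```text
time_s: 22.95
eef_pos: [483.7, -217.7, 39.3]
ee_rot: [0.001, 0.81, 0.587, 0.001]
force: [0.7, 0.4, 0.2]
grip_width: 0.003
```

>>> play_rows:
  plan:
    - [0, 0, -1.5, 0, 0, 0, -1]

```text
time_s: 23.03
eef_pos: [484.0, -217.9, 38.8]
ee_rot: [0.002, 0.81, 0.587, 0.001]
force: [-0.2, 0.1, 0.2]
grip_width: -0.003
```

>>> play_rows:
  plan:
    - [0, 0, -1.5, 0, 0, 0, -1]

```text
time_s: 23.12
eef_pos: [484.3, -218.0, 38.2]
ee_rot: [0.003, 0.81, 0.587, 0.001]
force: [-0.0, -0.6, -0.6]
grip_width: -0.001
```

```bash
python3 st.py
```

```text
t 23.12 p [ 484.3 -218.    38.2] q [-0.64  0.51  1.67  0.    0.95 -0.33] F [-0.  -0.6 -0.6] grip -0.001
z [ 0.005 -0.004 -1.   ] y [ 0.95  -0.311  0.006] yang -18.1
```

>>> play_rows:
  plan:
    - [0, 0, -3, 0, 0, 0, -1]
    - [0, 0, -2, 0, 0, 0, -1]

```text
time_s: 23.28
eef_pos: [484.8, -218.2, 34.2]
ee_rot: [0.004, 0.809, 0.587, 0.001]
force: [0.5, 0.1, 0.2]
grip_width: -0.001
```

>>> play_rows:
  plan:
    - [0, 0, -1.5, 0, 0, 0, -1]

```text
time_s: 23.37
eef_pos: [484.8, -218.2, 32.8]
ee_rot: [0.004, 0.809, 0.587, 0.001]
force: [-0.1, -0.6, 0.3]
grip_width: -0.001
```

>>> play_rows:
  plan:
    - [0, 0, -1.5, 0, 0, 0, -1]

```text
time_s: 23.45
eef_pos: [484.8, -218.2, 31.2]
ee_rot: [0.004, 0.809, 0.587, 0.001]
force: [-0.6, 0.3, 0.3]
grip_width: 0.002
```

>>> play_rows:
  plan:
    - [0, 0, -1, 0, 0, 0, -1]

```text
time_s: 23.53
eef_pos: [484.8, -218.2, 30.0]
ee_rot: [0.004, 0.809, 0.587, 0.001]
force: [0.7, -0.1, -0.4]
grip_width: 0.001
```

>>> play_rows:
  plan:
    - [0, 0, -1, 0, 0, 0, -1]

```text
time_s: 23.62
eef_pos: [485.0, -218.4, 29.5]
ee_rot: [0.005, 0.809, 0.587, 0.001]
force: [-4.1, 1.6, 17.8]
grip_width: -0.006
```

>>> play_rows:
  plan:
    - [0, 0, -1, 0, 0, 0, -1]

```text
time_s: 23.7
eef_pos: [485.1, -218.4, 29.6]
ee_rot: [0.005, 0.809, 0.587, 0.001]
force: [-6.8, 3.9, 17.7]
grip_width: 0.006
```

Contact at 29.7 (expected ≈30.5 seated, 37.5 unseated): round cup fully down. Now touch the rim of the square-pocket cup.

>>> play_rows:
  plan:
    - [0, 0, 30, 0, 0, 0, -1]
    - [0, 0, 35, 0, 0, 0, -1]
    - [15, 40, 5, 0, 0, 0, -1]
    - [15, 40, 0, 0, 0, 0, -1]
    - [15, 40, 0, 0, 0, 0, -1]

```text
time_s: 24.12
eef_pos: [528.5, -103.7, 102.9]
ee_rot: [0.005, 0.813, 0.582, 0.002]
force: [-0.6, -0.8, -0.3]
grip_width: 0.0
```

>>> play_rows:
  plan:
    - [15, 40, 0, 0, 0, 0, -1]
    - [0, 30, -10, 0, 0, 0, -1]
    - [0, 0, -20, 0, 0, 0, -1]
    - [0, 0, 0, 0, 0, 0, -1]

```text
time_s: 24.45
eef_pos: [545.5, -25.2, 73.5]
ee_rot: [0.007, 0.811, 0.585, 0.004]
force: [-0.5, -0.1, -0.7]
grip_width: -0.001
```

```bash
python3 st.py
```

```text
t 24.45 p [545.5 -25.2  73.5] q [-0.26  0.48  1.61 -0.    1.04  0.06] F [-0.5 -0.1 -0.7] grip -0.001
z [ 0.014 -0.007 -1.   ] y [ 0.949 -0.315  0.015] yang -18.4
```

>>> play_rows:
  plan:
    - [0, -2, -15, 0.007, 0.014, 0, -1]
    - [0, 0, -15, 0, 0, 0, -1]
    - [0, 0, -4, 0, 0, 0, -1]
    - [0, 0, -3, 0, 0, 0, -1]

```text
time_s: 24.78
eef_pos: [546.5, -28.2, 37.8]
ee_rot: [0.0, 0.811, 0.585, 0.001]
force: [1.2, -0.4, 0.4]
grip_width: -0.001
```

>>> play_rows:
  plan:
    - [0, 0, -1.5, 0, 0, 0, -1]

```text
time_s: 24.87
eef_pos: [546.5, -28.7, 36.5]
ee_rot: [0.0, 0.811, 0.585, 0.0]
force: [0.0, 0.1, 0.3]
grip_width: 0.0
```

>>> play_rows:
  plan:
    - [0, 0, -1.5, 0, 0, 0, -1]

```text
time_s: 24.95
eef_pos: [546.8, -29.2, 35.7]
ee_rot: [0.001, 0.811, 0.585, 0.001]
force: [-0.0, 0.7, -0.6]
grip_width: 0.001
```

>>> play_rows:
  plan:
    - [0, 0, -2, 0, 0, 0, -1]
    - [0, 0, -1, 0, 0, 0, -1]

```text
time_s: 25.12
eef_pos: [547.4, -29.9, 33.7]
ee_rot: [0.002, 0.811, 0.584, 0.001]
force: [0.0, 0.0, -0.5]
grip_width: -0.001
```

>>> play_rows:
  plan:
    - [0, 0, -1, 0, 0, 0, -1]

```text
time_s: 25.2
eef_pos: [547.6, -30.0, 33.1]
ee_rot: [0.002, 0.811, 0.584, 0.002]
force: [0.1, 0.2, -0.4]
grip_width: 0.003
```

>>> play_rows:
  plan:
    - [0, 0, -1, 0, 0, 0, -1]

```text
time_s: 25.28
eef_pos: [547.8, -30.1, 32.3]
ee_rot: [0.002, 0.811, 0.584, 0.002]
force: [-0.9, 0.5, -0.2]
grip_width: 0.002
```

>>> play_rows:
  plan:
    - [0, 0, -1, 0, 0, 0, -1]

```text
time_s: 25.37
eef_pos: [547.9, -30.1, 31.4]
ee_rot: [0.002, 0.811, 0.584, 0.002]
force: [-0.3, -0.4, -0.9]
grip_width: -0.004
```

>>> play_rows:
  plan:
    - [0, 0, -1, 0, 0, 0, -1]

```text
time_s: 25.45
eef_pos: [548.0, -30.1, 30.4]
ee_rot: [0.002, 0.811, 0.584, 0.002]
force: [-0.0, -0.4, 0.0]
grip_width: 0.0
```

>>> play_rows:
  plan:
    - [0, 0, -1, 0, 0, 0, -1]

```text
time_s: 25.53
eef_pos: [548.0, -30.1, 29.4]
ee_rot: [0.002, 0.811, 0.584, 0.002]
force: [0.2, -0.1, 3.3]
grip_width: 0.001
```

Contact at 29.4, same as the other cup: seated. Retreat and do a final check of the gauge.

>>> play_rows:
  plan:
    - [0, 0, 25, 0, 0, 0, -1]
    - [0, 0, 38, 0, 0, 0, -1]
    - [0, 0, 38, 0, 0, 0, -1]
    - [0, 0, 38, 0, 0, 0, -1]
    - [-10, -35, 20, 0, 0, 0, -1]

```text
time_s: 25.95
eef_pos: [534.0, -60.1, 188.8]
ee_rot: [-0.003, 0.81, 0.587, -0.002]
force: [1.0, 0.2, 0.5]
grip_width: 0.002
```

>>> play_rows:
  plan:
    - [-10, -35, 0, 0, 0, 0, -1]
    - [-10, -35, 0, 0, 0, 0, -1]
    - [-10, -35, 0, 0, 0, 0, -1]
    - [0, 0, 0, 0, 0, 0, -1]
    - [0, 0, 0, 0, 0, 0, -1]

```text
time_s: 26.37
eef_pos: [503.4, -173.8, 195.9]
ee_rot: [0.003, 0.81, 0.586, 0.001]
force: [0.1, 0.6, 0.3]
grip_width: -0.002
```

```bash
python3 st.py; python3 - <<'E'
from h import *
b=old('scene');s=cap('scene')  # old: t~20.9
for n,(x,y,z) in {'gauge':(425,77.5,80),'sq':(545,-57,40),'rd':(483,-217,40)}.items():
    u,v=proj(s,[x,y,z])[0].astype(int); d=cv2.absdiff(s['img'],b['img'])[v-22:v+23,u-16:u+17].max(2); print(n,'changed px since retreat view',(cv2.GaussianBlur(d,(3,3),0)>25).sum())
ctrl.finish_job()
E
```

```text
t 26.37 p [ 503.4 -173.8  195.9] q [-0.55  0.33  1.49 -0.    1.32 -0.23] F [0.1 0.6 0.3] grip -0.002
z [ 0.005 -0.004 -1.   ] y [ 0.95  -0.313  0.006] yang -18.2
gauge changed px since retreat view 0
sq changed px since retreat view 0
rd changed px since retreat view 1180
the job is handed in; nothing more can be done
```

The gauge is standing in the tray and both cups are seated in their pockets. I handed the job in at 26.4 s of the 72 s.

- **Gauge:** it was upright at the tray centre in the last pictures I viewed. The scene image around it had not changed when I handed in.
- **Gauge cup, square pocket:** mouth up, about 2 mm from the pocket centre by camera. Touching its rim with the shut fingers gave a contact height of 29.4 mm. About 30.5 mm was expected if fully down, and about 37.5 mm if it sat on the plate.
- **Cradle cup, round pocket:** mouth down, within about 1 mm of the pocket centre by camera. Touching its top gave contact at 29.5–30.0 mm, so it is also fully down.

Some checks disagreed or were weak:

- **Missed grasp:** the first grasp on the gauge closed empty. The shut fingertips turned out to be about 30 mm behind the reported tool point. I measured that offset by touch and used it for every later move.
- **Force peak:** that touch peaked at about 35 N on the fingertips, the highest force I saw.
- **Square cup height by camera:** the camera fit put this cup about 3 mm high, which the contact heights contradict.
- **Round cup at hand-in:** the final image comparison showed many changed pixels there. The arm was hovering over that pocket, which probably explains it. I had no picture views left to look.
- **Spare cup, brush and screwdriver:** I never touched them on purpose. The spare cup's later fit (403, −340) was about 5 mm from my rough first reading. My before/after comparison of the brush and screwdriver strip was inconclusive, because it also includes the moved gauge and cup.

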